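# Gather the stripped saxophone parts into the repair tray

### The job

Put the parts of the stripped saxophone away in the wooden repair tray, each fully home in the insert made for it: the ring with the wide bore over the post, the key lying flat lengthways in the trough, the mouthpiece cap upright in the round well, and the four-tooth comb rack upright on the floor of the finned insert with its teeth slid down between and alongside the three fixed fins. Leave the look-alikes, the ring with the narrow bore and the three-tooth comb rack, where they lie on the bench.

Things in the scene. Friction and masses are not known exactly. Their poses are not given: they have to be found in the camera images.
- ring_mid (a point): Brass ring lying flat, mm: outside diameter 48, height 18, bore diameter 32; origin at its centre, 9 above its underside. Goes over the post.
- ring_narrow_mid (a point): Brass ring lying flat, mm: outside diameter 48, height 18, bore diameter 10 (too small for the post); origin at its centre, 9 above its underside. Look-alike, stays on the bench.
- comb_mid (a point): Wooden comb rack, mm: upright back bar 14 thick (x), 92 long (y), 44 tall, with four low teeth at its foot along +x, each 36 long, 7 thick, 14 tall, at y = -42, -14, 14, 42. Grip the bar across its thickness above the teeth. Origin at the bar's centre, 22 above its underside; x points to the tooth tips. 
- comb_wide_mid (a point): Wooden comb rack, mm: upright back bar 14 thick (x), 92 long (y), 44 tall, with three low teeth at its foot along +x, each 36 long, 7 thick, 14 tall, at y = -42, 0, 42. Grip the bar across its thickness above the teeth. Origin at the bar's centre, 22 above its underside; x points to the tooth tips. Look-alike, stays on the bench.
- key_cup (a point): Brass saxophone key lying flat, mm: a round cup, diameter 46, 14 tall, with a thin arm along its +x to a cross tube (diameter 10, 42 long along y) whose axis is 49 from the cup's centre; the whole is 77 long, 46 wide. Origin at the cup's centre, 7 above its underside; the key's middle lies 15.5 further along x. Grip the cup across y.
- cap_mid (a point): Brass mouthpiece cap standing upright, mm: a slightly tapered thimble, diameter 36 at the foot rim (lowest 4), 33 just above it, 30 near the top, 42 tall; origin on its axis, 21 above its underside.
- post_seat (a point): Tray insert, fixed, 103 mm square, one of four set 2 x 2 in any order; its floor is 10 above the bench, tray rim 24. Has an upright post, diameter 14, 24 tall above the floor. Origin on the post's axis at floor level.
- fin_seat (a point): Tray insert, fixed, 103 mm square, one of four set 2 x 2 in any order; its floor is 10 above the bench, tray rim 24. Three fins at y = -28, 0, 28, each 36 long (x -18 to 18), 7 thick, 14 tall, joined at +x by a low bar. Origin: middle of centre fin, floor level, 26 to +x of insert's centre. Comb goes in from above, its x along this x, back bar centred 37 to -x of this origin, 6 play sideways.
- trough_seat (a point): Tray insert, fixed, 103 mm square, one of four set 2 x 2 in any order; its floor is 10 above the bench, tray rim 24. Has a straight trough along x, 70 wide, 100 long, between cheeks 10 tall. Origin at the trough's centre at floor level. The key lies along it, either way round, its middle near the trough's centre.
- well_seat (a point): Tray insert, fixed, 103 mm square, one of four set 2 x 2 in any order; its floor is 10 above the bench, tray rim 24. A block with a round well, diameter 56, 10 deep. Origin at the well's centre on its floor.
Things that resemble listed ones, but are neither listed nor needed, are in the scene too. What is shaped like the part that bears key_cup but black or turquoise is not meant.

How it is judged:
By the outcome, as a careful person would: the job done as asked, in the order asked, and still so for the second after the job is handed in, with the robot touching nothing.
It also fails if it takes over 96 s, if anything falls off the work surface, if the arm or the gripper's body presses on something with over 40 N, if the wrist force passes 120 N, or if a joint passes its speed limit or range.

### The arm

A 6-joint arm with a two-finger parallel gripper is mounted at the origin on the work surface. World frame = base frame: x ahead of the robot, y to its left, z up, the work surface at z = 0. Lengths are in mm, angles in rad, forces in N, time in s.
With the tool pointing down it reaches from about 275 to 1000 mm from the base axis. Payload 8.4 kg.
Tool frame: the origin (TCP) lies between the finger pads; the fingertips stand 11 mm ahead of it and the grasp point (between the pads) lies 8 mm behind it; z points along the fingers, y is the direction in which the jaws open and shut (so a half turn about z gives the same grasp; the last joint's range is limited). The gripper opens to 85 mm and grips with 20 to 120 N. Pads are 22 mm wide; open, the fingers measure 114 mm over their backs; the gripper's body (76 mm by 85 mm) begins 54 mm behind the grasp point. The pads swing forward as they close: fully open they stand 13 mm farther back than shut.
Start: joints at [1.156, 0.353, 1.633, -0, 1.155, -0.002], TCP at [250.734, 572.504, 219.181] pointing down, gripper open.
Joint ranges: [-2.63, 2.63], [-0.92, 2.1], [0.06, 2.66], [-1.3, 4.44], [0, 2.69], [-3.02, 3.02]. Speed limits (rad/s): [2.22, 2.22, 2.79, 3.14, 3.14, 3.14].

### API

Orientations are given as [roll, pitch, yaw] about the fixed x, y, z axes, in that order (R = Rz(yaw) Ry(pitch) Rx(roll)).
In Python, from rig import r, eyes gives the robot as it stands. The module is installed in compiled form; this text tells all that it offers.
- The arm moves only by the tool servo_tool, never from a script. Its argument "rows" is a list of rows, each a list of 3 entries, a list of its own where there are three numbers: the shift along the world's x, y, z in cm, then the turn about the world's z in rad, then the finger opening in cm, from 0 to 8.54. A call has 1 to 5 rows; each row shifts and turns the commanded pose from where the row before left it; what a row does not reach is not made up. A row lasts 1/12 s, in which the tool goes at most 41.7 mm and 7.16 degrees, less where a joint would pass 70% of its speed; a pose out of reach is approached as far as the arm can. A call is refused whole if a number of a shift passes 4.17 or a number of a turn 0.125, either way. A call with a gripper value outside its range is refused whole. The fingers move at their own pace and stop on an object; "squeeze" is the grip in N (left out, the last holds). Time passes only in rows, so rows that do not move let the fingers close. It gives the time, the measured TCP pose, the force and the opening at its end, in the units of the state.
- r.sense(): the state, without advancing time (a new reading comes with each control period).
- eyes.grab_frame(name): name is "scene" or "top" or "wrist"; returns a dict with "frame" (384x512x3 uint8, red, green, blue), "depth" (384x512 float32, mm along the optical axis (not along the pixel's ray), 0 where there is no reading), "vertical_fov" (degrees; the focal length in pixels is half the picture's height over the tangent of half this angle, whatever the lens; pixels are square), "cx", "cy" (the principal point, pixels), "D" ([k1, k2, p1, p2, k3] as OpenCV has them; the pictures are not rectified), "camera_from_world" (4x4, takes a point from world to camera coordinates); the wrist camera has in their place "hand_eye" (4x4, takes a point from camera to tool coordinates, whose origin is the TCP and whose axes are the flange's). Camera axes: x right, y down, z forward; pixel columns grow to the right and rows downward; lengths in mm; the calibration is good to about 2 mm. A picture is of the moment at which its call begins: read the wrist's pose just before it.
- r.sign_off(): hands the job in, once; it reports no verdict.
The state is a dict: "clock": time; "qpos": joint angles; "qvel": joint speeds; "joint_efforts": joint torques, N m; "eef_pos": TCP position; "tcp_rot": TCP orientation; "contact_force": force on the tool from outside, world axes, zero at the start; "wrist_torque": the same for the moment, N m; "opening": opening from 0.0 (shut) to 1.0 (fully open).
Only numpy, scipy, OpenCV 4.12 (cv2) and the standard library are available. Lean on these libraries where they do the work, as an engineer would, in place of code of your own. Each camera call takes 0.05 s, during which the arm holds its last target.

## Working session

There is one attempt and no reset: what is moved stays moved. The work goes in short steps, Python scripts to look and compute and a tool call to move; the robot and the scene stay as the last step left them, time stands still between calls to the robot, and variables do not carry over. Pictures are saved under pics/ and viewed, and the job is handed in when it is done.

Besides the shell and the picture viewer there is one more tool, called after "Call:" in YAML: its name, and indented under it one key for each argument. servo_tool: Moves the arm, as the interface text tells. Its arguments: {"type":"object","properties":{"rows":{"type":"array"},"squeeze":{"type":"number"}},"required":["rows"]}

```bash
mkdir -p pics; cat > h.py <<'E'
from rig import r, eyes
import numpy as np, cv2
def grab(n):
    s=r.sense(); f=eyes.grab_frame(n); f['s']=s; return f
def K(f):
    H=f['frame'].shape[0]; fl=H/2/np.tan(np.radians(f['vertical_fov'])/2)
    return np.array([[fl,0,f['cx']],[0,fl,f['cy']],[0,0,1]])
def rot(rpy):
    from scipy.spatial.transform import Rotation as R
    return R.from_euler('xyz',rpy).as_matrix()
def wfc(f):
    if 'camera_from_world' in f: return np.linalg.inv(np.array(f['camera_from_world']))
    T=np.eye(4); T[:3,:3]=rot(f['s']['tcp_rot']); T[:3,3]=f['s']['eef_pos']
    return T@np.array(f['hand_eye'])
def rays(f,uv):
    p=cv2.undistortPoints(np.array(uv,float).reshape(-1,1,2),K(f),np.array(f['D'],float)).reshape(-1,2)
    return np.c_[p,np.ones(len(p))]
def plane(f,uv,z):
    T=wfc(f); d=rays(f,uv)@T[:3,:3].T; o=T[:3,3]
    return o+d*((z-o[2])/d[:,2])[:,None]
def cloud(f):
    h,w=f['depth'].shape; v,u=np.mgrid[:h,:w]
    d=rays(f,np.c_[u.ravel(),v.ravel()])*f['depth'].reshape(-1,1)
    T=wfc(f); P=d@T[:3,:3].T+T[:3,3]; P[f['depth'].ravel()==0]=np.nan
    return P.reshape(h,w,3)
def save(n,im,s=1):
    if s!=1: im=cv2.resize(im,None,fx=s,fy=s,interpolation=cv2.INTER_CUBIC)
    cv2.imwrite('pics/'+n+'.png',im[:,:,::-1])
E
python3 - <<'E'
from h import *
import pickle
for n in ('scene','top','wrist'):
    f=grab(n); save(n+'0',f['frame'],1.5); pickle.dump(f,open(n+'0.pkl','wb'))
    print(n,f['vertical_fov'],f['cx'],f['cy'],f['D'],wfc(f)[:3].round(2).tolist(),(f['depth']>0).mean())
print(r.sense())
E
```

```text
scene 47.15783325244912 258.7194420379264 189.90633426218608 [0.01659716 0.         0.         0.         0.        ] [[-0.07, 0.61, -0.79, 1580.65], [1.0, 0.06, -0.04, 43.43], [0.02, -0.79, -0.61, 921.49]] 0.9960784912109375
top 46.16267709090966 259.16486759179634 196.36988668725238 [-0.01051133  0.          0.          0.          0.        ] [[-0.03, -1.0, 0.08, 406.88], [-1.0, 0.03, -0.02, -1.08], [0.02, -0.08, -1.0, 1119.81]] 0.9960123697916666
wrist 66.17194082876824 252.94350955954522 192.0897027852522 [0.01595299 0.         0.         0.         0.        ] [[0.4, 0.88, 0.26, 186.84], [0.92, -0.39, -0.11, 601.74], [-0.0, 0.28, -0.96, 373.21]] 0.9960225423177084
{'clock': 0.15, 'qpos': array([ 1.15558606e+00,  3.53483055e-01,  1.63397381e+00, -1.33215050e-06,
        1.15520886e+00, -2.41176090e-03]), 'qvel': array([-0.00078543, -0.00050841, -0.00350475, -0.00041487, -0.00211269,
        0.00031439]), 'joint_efforts': array([-3.66740051e-04, -6.05638933e+01, -3.42337739e+01, -2.13229669e-05,
        6.14063683e-03,  2.09211140e-05]), 'eef_pos': array([250.58531801, 572.14461636, 218.63340229]), 'tcp_rot': array([-3.14051958e+00, -1.36980978e-06,  2.72879469e+00]), 'contact_force': array([-0.24171318, -0.189024  , -0.23601091]), 'wrist_torque': array([-0.00618851, -0.05780363,  0.0374798 ]), 'opening': 0.9975800572013584}
```

View pics/scene0.png

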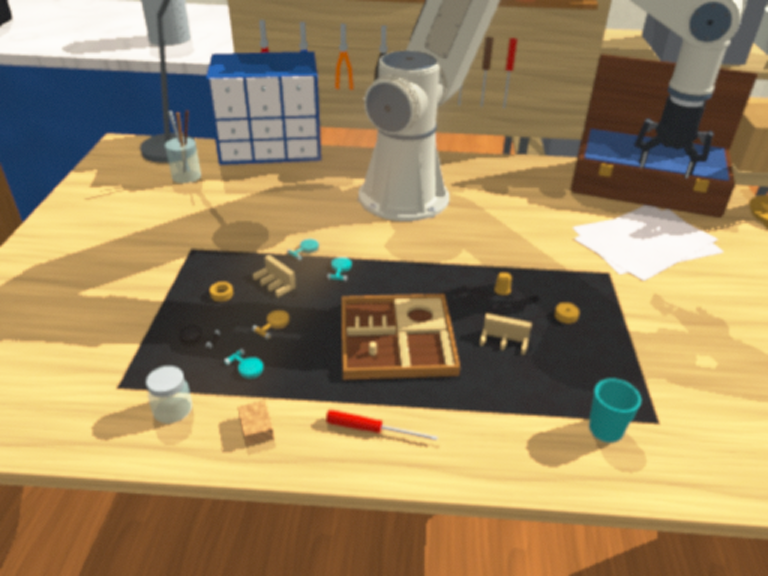

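View pics/top0.png

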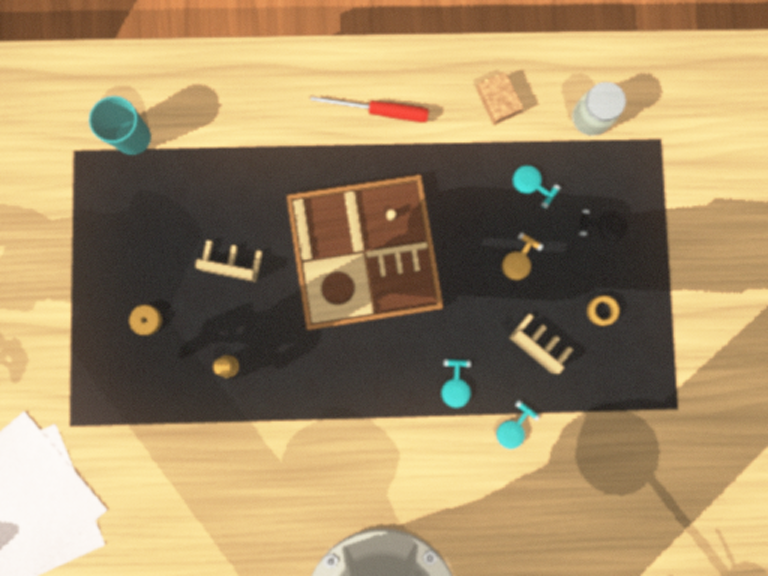

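View pics/wrist0.png

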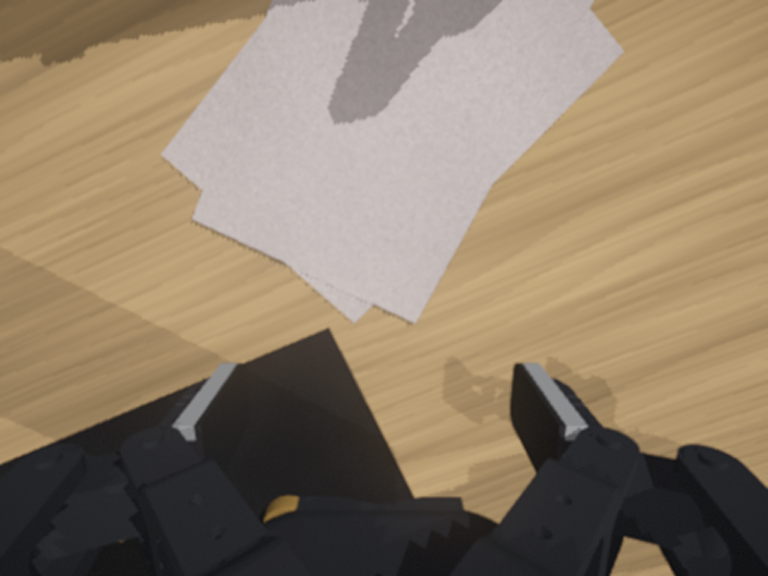

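The top picture shows these objects (pixels at 1.5x):
- **Rings:** (603,310) has the wide bore. (145,320) has the narrow bore.
- **Combs:** (540,345) looks four-toothed. (228,262) looks three-toothed.
- **Keys:** the brass one is at (517,265). The one at (600,222) is black, and (527,180), (456,390) and (511,432) are turquoise.
- **Cap and tray:** the cap is at (226,367) and the tray is near (365,250).

I'll enlarge these to confirm them.

```bash
python3 - <<'E'
from h import *
import pickle
f=pickle.load(open('top0.pkl','rb'))['frame']
a=f[145:260,315:425]; b=f[110:225,185:300]; c=f[155:265,80:190]
R=lambda x:cv2.resize(x,(395,395),interpolation=cv2.INTER_CUBIC)
save('crops0',np.hstack([R(a),R(c)])); save('crop_tray',R(b),1.5)
E
```

```text
(no output)
```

View pics/crops0.png

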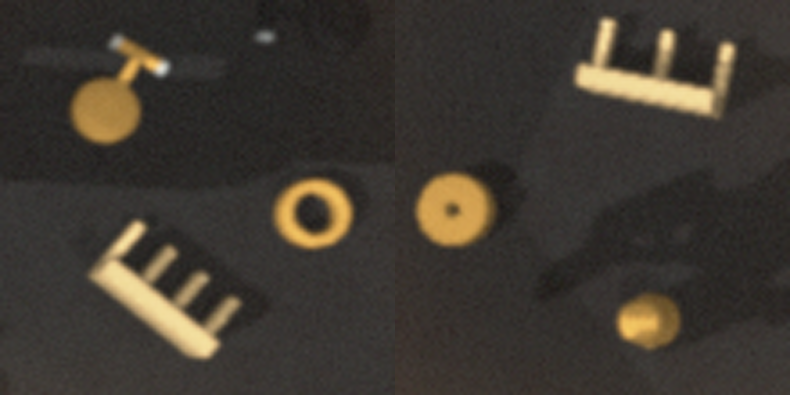

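View pics/crop_tray.png

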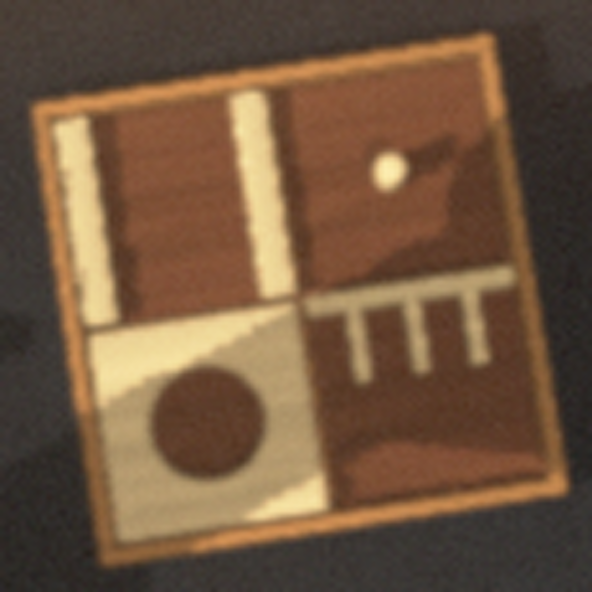

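The crops settle the candidates:
- The four-tooth comb is the one at (540,345).
- The wide-bore ring is at (603,310).
- The brass key is at (517,265).
- The cap is at (226,367).

The three-tooth comb and the narrow ring are the decoys. The tray, seen from the top, has the trough upper-left, the post upper-right, the well lower-left and the fins lower-right, with their +x away from the robot. Next I'll measure positions.

```bash
python3 - <<'E'
from h import *
import pickle
f=pickle.load(open('top0.pkl','rb'))
im=f['frame']; C=cloud(f); hsv=cv2.cvtColor(im,cv2.COLOR_RGB2HSV)
# mat height check
print('mat z',np.nanmedian(C[180:200,60:75,2]),np.nanmedian(C[220:240,380:400,2]), np.nanmedian(C[130:150,430:440,2]))
m=((hsv[...,1]>90)&(hsv[...,2]>70)|(hsv[...,2]>140)).astype(np.uint8); m[:100]=0; m[262:]=0; m[:,:60]=0; m[:,440:]=0
n,lab,st,ce=cv2.connectedComponentsWithStats(m)
for i in range(1,n):
    if st[i,4]<40: continue
    P=C[lab==i]; q=P[P[:,2]>np.nanpercentile(P[:,2],60)]
    print(i,st[i].tolist(),ce[i].round(1),'cloud mean',np.nanmean(P,0).round(1),'zpct',np.nanpercentile(P[:,2],[10,50,90,98]).round(1), hsv[lab==i].mean(0).round(0))
    print(np.nanmin(P,0).round(0),np.nanmax(P,0).round(0))
def ell(i,z):
    cs,_=cv2.findContours((lab==i).astype(np.uint8),cv2.RETR_EXTERNAL,cv2.CHAIN_APPROX_NONE)
    c=max(cs,key=cv2.contourArea); p=plane(f,c[:,0,:],z)[:,:2].astype(np.float32)
    return cv2.minEnclosingCircle(p), cv2.minAreaRect(p)
for i in range(1,n):
    if st[i,4]>=40: print(i,ell(i,18))
E
```

```text
mat z -0.9835679848343943 0.004131298760512436 -0.5470445627968274
5 [341, 110, 32, 27, 410] [354.4 121.6] cloud mean [ 683.6 -272.4    9.4] zpct [ 0.4 10.7 14.5 16.5] [ 87. 155. 178.]
[ 646. -317.   -7.] [ 717. -240.   19.]
6 [190, 116, 106, 104, 8615] [242.3 167.4] cloud mean [573.6  12.7  12.6] zpct [ 5.8 10.4 22.1 24.9] [ 14. 131. 142.]
[ 447. -117.   -8.] [706. 143.  37.]
7 [334, 156, 28, 31, 426] [346.2 173.1] cloud mean [ 553.4 -245.8    9.4] zpct [-0.  10.8 15.1 17. ] [ 19. 145. 153.]
[ 521. -285.   -6.] [ 597. -217.   18.]
8 [130, 160, 45, 28, 505] [151.9 175.8] cloud mean [556.4 233.7  24.6] zpct [ 0.  22.1 44.  45.8] [ 20.  96. 192.]
[530. 182.  -5.] [600. 294.  47.]
9 [391, 196, 23, 22, 331] [401.9 206.7] cloud mean [ 465.7 -381.6    8.8] zpct [-1.5 10.1 18.6 19.8] [ 18. 145. 173.]
[ 440. -414.   -6.] [ 493. -355.   21.]
10 [85, 203, 23, 21, 384] [ 96.1 213. ] cloud mean [469.5 372.7  13.3] zpct [-0.2 16.  19.4 20.6] [ 18. 150. 177.]
[446. 347.  -5.] [495. 405.  24.]
11 [340, 209, 42, 40, 584] [359.4 230.7] cloud mean [ 409.2 -268.8   23.7] zpct [ 0.4 17.3 44.5 46.4] [ 20
[... 1170 characters left out ...]
81738281), 87.018798828125))
10 (((468.85919189453125, 370.8294372558594), 27.281278610229492), ((469.3504333496094, 371.17987060546875), (53.5313606262207, 48.67188262939453), 88.52751159667969))
11 (((413.2814636230469, -275.710205078125), 53.93955993652344), ((411.89215087890625, -275.2842712402344), (101.41783905029297, 53.303619384765625), 47.66050338745117))
12 (((389.5450439453125, 240.94110107421875), 22.092531204223633), ((389.56927490234375, 240.9404296875), (43.58750534057617, 36.148681640625), 88.45734405517578))
13 (((362.6569519042969, -130.80751037597656), 32.83009719848633), ((365.901123046875, -131.10906982421875), (46.32752990722656, 53.443260192871094), 87.87407684326172))
```

```bash
python3 - <<'E'
from h import *
import pickle
f=pickle.load(open('top0.pkl','rb'))
im=f['frame']; C=cloud(f); hsv=cv2.cvtColor(im,cv2.COLOR_RGB2HSV)
m=((hsv[...,1]>90)&(hsv[...,2]>70)|(hsv[...,2]>140)).astype(np.uint8); m[:100]=0; m[262:]=0; m[:,:60]=0; m[:,440:]=0
n,lab,st,ce=cv2.connectedComponentsWithStats(m)
# plane-cast using pixels whose depth says top surface
def top(i,zt,lo,hi):
    s=(lab==i)&(C[...,2]>lo)&(C[...,2]<hi); v,u=np.nonzero(s)
    return plane(f,np.c_[u,v],zt)[:,:2].astype(np.float32)
for nm,i,zt,lo,hi in [('ring',9,18,13,24),('keycup',7,14,10,20),('comb',11,44,38,52),('cap',12,42,35,50),('ringN',10,18,13,24),('tray',6,24,20,34)]:
    p=top(i,zt,lo,hi); print(nm,len(p),p.mean(0),cv2.minEnclosingCircle(p),cv2.minAreaRect(p))
# comb teeth
s=(lab==11)&(C[...,2]<20)&(C[...,2]>8); v,u=np.nonzero(s); p=plane(f,np.c_[u,v],14)[:,:2]; print('teeth mean',p.mean(0))
# key whole pixels
v,u=np.nonzero(lab==7); p=plane(f,np.c_[u,v],10)[:,:2].astype(np.float32); c=p.mean(0); w,V=np.linalg.eigh(np.cov((p-c).T)); print('key',c,w,V[:,1], np.degrees(np.arctan2(V[1,1],V[0,1])),cv2.minAreaRect(p))
# tray features via image points (crop_tray 592px -> /5.148 + (185,110))
s=395*1.5/115
for nm,uv,z in [('post',(390,171),34),('well',(208,423),20),('finL',(362,378),24),('finC',(421,368),24),('finR',(481,358),24),('finLtop',(352,305),24),('finCtop',(409,298),24),('finRtop',(467,290),24),('trough tl',(120,118),20),('tr',(230,98),20),('bl',(118,322),20),('br',(262,298),20),('c1',(35,103),24),('c2',(492,37),24),('c3',(567,490),24),('c4',(105,563),24)]:
    q=(uv[0]/s+185-.5,uv[1]/s+110-.5); print(nm,plane(f,[q],z)[0].round(1))
E
```

```text
ring 153 [ 464.6469  -379.84335] ((465.0243835449219, -380.3038330078125), 23.41741943359375) ((464.54522705078125, -379.83233642578125), (42.364227294921875, 44.79979705810547), 86.98497772216797)
keycup 252 [ 547.341   -242.32181] ((553.310546875, -251.2211456298828), 37.6254768371582) ((556.0463256835938, -246.23898315429688), (44.258445739746094, 72.90510559082031), 65.23037719726562)
comb 231 [ 399.96426 -263.24658] ((397.654296875, -261.0132751464844), 45.88433837890625) ((399.9697570800781, -263.0665588378906), (91.61627197265625, 14.536445617675781), 48.43385314941406)
cap 115 [390.8464  239.68501] ((390.9759216308594, 239.31515502929688), 14.450199127197266) ((391.1906433105469, 239.20359802246094), (25.97701072692871, 28.387392044067383), 89.53412628173828)
ringN 280 [469.16455 371.27972] ((468.2110595703125, 371.2388000488281), 24.20406150817871) ((469.3465576171875, 371.2029724121094), (48.34566116333008, 43.80392837524414), 88.49549865722656)
tray 1629 [562.1812   18.74816] ((571.5521240234375, 11.364356994628906), 156.201904296875) ((572.09912109375, 11.494819641113281), (223.4362030029297, 223.33847045898438), 7.517455577850342)
teeth mean [ 417.4136556  -275.66315162]
key [ 553.17615 -245.5727 ] [135.88105603 489.92252368] [-0.82064273  0.5714416 ] 145.14918557792106 ((556.5167846679688, -246.72265625), (48.9416618347168, 79.3547592163086), 61.331703186035156)
post [630.  -32.4  34. ]
well [513.5  57.   20. ]
finL [532.7 -16.6  24. ]
finC [536.8 -44.8  24. ]
finR [540.8 -73.5  24. ]
finLtop [567.8 -12.8  24. ]
finCtop [570.5 -40.1  24. ]
finRtop [573.7 -67.8  24. ]
trough tl [661.7  96.2  20. ]
tr [670.3  43.2  20. ]
bl [562.9  98.9  20. ]
br [572.8  30.   20. ]
c1 [669.  136.3  24. ]
c2 [696.4 -83.6  24. ]
c3 [ 476.9 -112.4   24. ]
c4 [448.1 106.6  24. ]
```

Findings so far (mm):

| Thing | Position | Angle |
|---|---|---|
| Tray centre | (572, 11.5) | 7.5° |
| Ring | (465, -380) | – |
| Comb bar | (400, -263) | -41.6° |
| Key middle | (556, -246) | -28.5° |
| Cap | (391, 239) | – |

The measured sizes agree with the ones given. First I'll move over towards the ring.

Call:
servo_tool:
  rows:
    - [[0.9, -3.9, 0], -0.076, 8.5]
    - [[0.9, -3.9, 0], -0.076, 8.5]
    - [[0.9, -3.9, 0], -0.076, 8.5]
    - [[0.9, -3.9, 0], -0.076, 8.5]
    - [[0.9, -3.9, 0], -0.076, 8.5]
  squeeze: 40

```text
clock: 0.57
eef_pos: [295.5, 375.6, 218.9]
tcp_rot: [-3.141, 0.0, 2.346]
contact_force: [0.9, -0.0, 0.6]
opening: 0.992
```

Pose and turn tracked as commanded, so I'll continue.

Call:
servo_tool:
  rows:
    - [[0.9, -3.9, 0], -0.076, 8.5]
    - [[0.9, -3.9, 0], -0.076, 8.5]
    - [[0.9, -3.9, 0], -0.076, 8.5]
    - [[0.9, -3.9, 0], -0.076, 8.5]
    - [[0.9, -3.9, 0], -0.076, 8.5]

```text
clock: 0.98
eef_pos: [340.5, 180.7, 219.2]
tcp_rot: [3.141, 0.0, 1.966]
contact_force: [0.7, 0.0, 0.7]
opening: 0.996
```

Call:
servo_tool:
  rows:
    - [[0.9, -3.9, 0], -0.076, 8.5]
    - [[0.9, -3.9, 0], -0.076, 8.5]
    - [[0.9, -3.9, 0], -0.076, 8.5]
    - [[0.9, -3.9, 0], -0.076, 8.5]
    - [[0.9, -3.9, 0], -0.076, 8.5]

```text
clock: 1.4
eef_pos: [385.6, -14.5, 219.4]
tcp_rot: [3.141, -0.0, 1.585]
contact_force: [0.9, 0.4, 0.1]
opening: 0.994
```

Call:
servo_tool:
  rows:
    - [[0.9, -3.9, 0], -0.076, 8.5]
    - [[0.9, -3.9, 0], -0.076, 8.5]
    - [[0.9, -3.9, 0], -0.076, 8.5]
    - [[0.9, -3.9, 0], -0.076, 8.5]
    - [[0.9, -3.9, 0], -0.076, 8.5]

```text
clock: 1.82
eef_pos: [430.6, -209.7, 219.1]
tcp_rot: [3.142, -0.0, 1.205]
contact_force: [1.3, 1.3, 0.1]
opening: 0.997
```

Call:
servo_tool:
  rows:
    - [[0.9, -3.9, -1.0], -0.076, 8.5]
    - [[0.9, -3.9, -1.0], -0.076, 8.5]
    - [[0.9, -3.9, -1.0], -0.076, 8.5]
    - [[0.0, 0, 0], 0, 8.5]

```text
clock: 2.15
eef_pos: [458.4, -330.1, 187.1]
tcp_rot: [3.141, 0.002, 0.974]
contact_force: [-1.4, 1.7, -0.4]
opening: 0.996
```

```bash
python3 - <<'E'
from h import *
import pickle
f=grab('wrist'); save('w1',f['frame'],1.5); pickle.dump(f,open('w1.pkl','wb')); print(f['s']['clock'],f['s']['eef_pos'],f['s']['tcp_rot'],f['s']['qpos'])
# fingertip cloud: in tool frame
T=np.array(f['hand_eye']); h,w=f['depth'].shape; v,u=np.mgrid[:h,:w]
P=(rays(f,np.c_[u.ravel(),v.ravel()])*f['depth'].reshape(-1,1))@T[:3,:3].T+T[:3,3]; P=P.reshape(h,w,3)
for uv in [(345,265),(360,245),(375,270),(350,260),(385,285),(345,245),(138,270),(125,285)]: print(uv,P[uv[1],uv[0]].round(1))
E
```

```text
2.15 [ 458.35236638 -330.12396584  187.06759413] [3.14113621e+00 1.50399108e-03 9.73525885e-01] [-6.25900895e-01  2.93667765e-01  1.79596983e+00 -1.71665457e-03
  1.05145639e+00 -2.77791796e-02]
(345, 265) [  2.6  44.2 -33. ]
(360, 245) [ 12.1  50.7 -31.5]
(375, 270) [ 12.3  48.9 -53.2]
(350, 260) [  8.3  44.2 -38.5]
(385, 285) [ 11.6  49.  -62. ]
(345, 245) [ 11.3  44.4 -29.9]
(138, 270) [ 12.8 -42.8 -53.8]
(125, 285) [ 11.7 -44.4 -62.1]
```

View pics/w1.png

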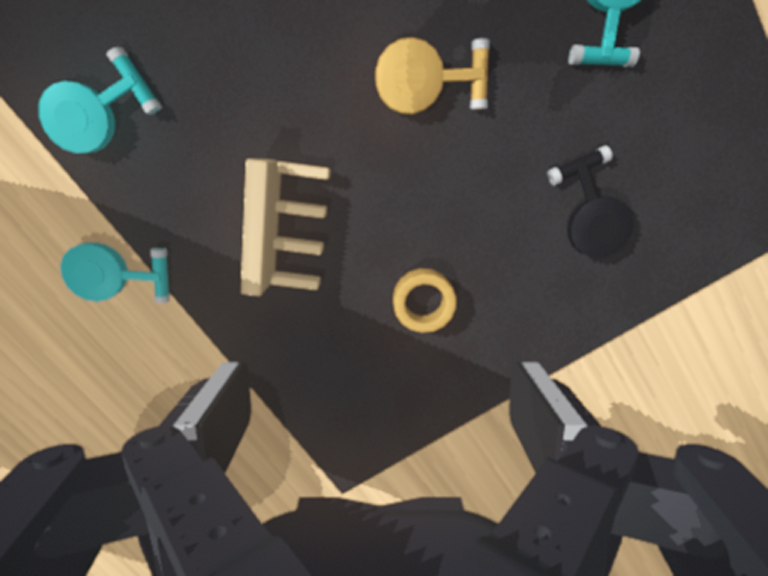

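The wrist view shows the wide ring at (425,300), the four-tooth comb at (262,225) and the brass key with its cup at (408,75). A black key sits at (602,225) and turquoise ones at the edges. I'll measure from this view and check the fingertip geometry.

```bash
cat > meas.py <<'E'
from h import *
def comps(f,zmin=5):
    im=f['frame']; C=cloud(f); hsv=cv2.cvtColor(im,cv2.COLOR_RGB2HSV)
    m=((hsv[...,0]>8)&(hsv[...,0]<30)&(hsv[...,1]>60)&(hsv[...,2]>70)&(C[...,2]>zmin)&(C[...,2]<60)).astype(np.uint8)
    m[250:]=0
    n,lab,st,ce=cv2.connectedComponentsWithStats(m)
    return C,lab,n,st,ce
def castpix(f,s,z):
    v,u=np.nonzero(s); return plane(f,np.c_[u,v],z)[:,:2].astype(np.float32)
E
python3 - <<'E'
from meas import *
import pickle
f=pickle.load(open('w1.pkl','rb'))
C,lab,n,st,ce=comps(f)
for i in range(1,n):
    if st[i,4]<150: continue
    P=C[lab==i]; print(i,st[i].tolist(),'z',np.nanpercentile(P[:,2],[5,50,95]).round(1),cv2.minEnclosingCircle(P[:,:2].astype(np.float32)),cv2.minAreaRect(P[:,:2].astype(np.float32)))
    zt=np.nanpercentile(P[:,2],95)
    s=(lab==i)&(C[...,2]>zt-5); p=C[s][:,:2].astype(np.float32); print('   top',s.sum(),cv2.minEnclosingCircle(p),cv2.minAreaRect(p))
T=np.array(f['hand_eye']); print(T.round(3).tolist())
h,w=f['depth'].shape; v,u=np.mgrid[:h,:w]
P=(rays(f,np.c_[u.ravel(),v.ravel()])*f['depth'].reshape(-1,1))@T[:3,:3].T+T[:3,3]; P=P.reshape(h,w,3)
for v in (240,246,252,260,270,280): print(v,[ (u,P[v,u].round(0).astype(int).tolist()) for u in range(336,390,6)])
E
```

```text
1 [250, 26, 76, 49, 2240] z [ 8.7 13.2 15.3] ((562.1356201171875, -246.7140655517578), 40.07118606567383) ((560.9026489257812, -246.0503387451172), (44.66046142578125, 77.07380676269531), 57.74612808227539)
   top 1950 ((561.883544921875, -243.77549743652344), 38.21222686767578) ((559.2608032226562, -245.99070739746094), (44.409889221191406, 74.49002838134766), 54.99413299560547)
2 [161, 106, 58, 92, 2832] z [ 9.8 33.8 44.7] ((417.7676696777344, -272.4194030761719), 51.290618896484375) ((417.4546813964844, -272.622314453125), (92.4661865234375, 50.09688949584961), 48.359901428222656)
   top 1298 ((405.3488464355469, -261.9930114746094), 46.31220245361328) ((404.0423583984375, -260.7875671386719), (92.35491180419922, 14.412364959716797), 48.47671127319336)
3 [262, 180, 41, 42, 873] z [ 8.1 17.5 18.9] ((468.7088928222656, -378.60888671875), 23.85353660583496) ((468.945556640625, -378.42010498046875), (46.49110412597656, 46.82248306274414), 10.332616806030273)
   top 725 ((468.52197265625, -378.5667419433594), 23.842559814453125) ((468.8879089355469, -378.4274597167969), (46.27222061157
[... 723 characters left out ...]
, 51, -39]), (372, [-108, 154, 188]), (378, [-107, 162, 187]), (384, [-108, 170, 188])]
260 [(336, [-119, 109, 187]), (342, [2, 44, -28]), (348, [7, 44, -37]), (354, [11, 44, -43]), (360, [13, 45, -47]), (366, [13, 48, -47]), (372, [13, 50, -46]), (378, [9, 56, -39]), (384, [-118, 170, 186])]
270 [(336, [-134, 110, 187]), (342, [-2, 44, -30]), (348, [3, 44, -38]), (354, [7, 44, -44]), (360, [11, 44, -50]), (366, [13, 45, -55]), (372, [12, 48, -53]), (378, [12, 50, -53]), (384, [9, 55, -48])]
280 [(336, [-148, 111, 187]), (342, [-7, 44, -31]), (348, [-2, 44, -39]), (354, [3, 44, -45]), (360, [7, 44, -52]), (366, [11, 44, -57]), (372, [12, 45, -60]), (378, [12, 47, -60]), (384, [13, 49, -60])]
```

The wrist cloud puts the ring at (468.6, -378.5), about 4 mm from the top view's estimate. I'll go over it, lower part way and look again.

Call:
servo_tool:
  rows:
    - [[0.3, -1.6, -3.0], 0, 8.5]
    - [[0.3, -1.6, -3.0], 0, 8.5]
    - [[0.3, -1.7, -3.0], 0, 8.5]
    - [[0, 0, -2.7], 0, 8.5]
    - [[0, 0, 0], 0, 8.5]

```text
clock: 2.62
eef_pos: [463.8, -371.0, 67.4]
tcp_rot: [-3.133, -0.001, 0.981]
contact_force: [-1.1, 1.0, 0.6]
opening: 0.996
```

```bash
python3 - <<'E'
from meas import *
import pickle
f=grab('wrist'); save('w2',f['frame'],1.5); pickle.dump(f,open('w2.pkl','wb')); print(f['s']['clock'],f['s']['eef_pos'])
C=cloud(f)
print(C[150:260:10,262].round(0).tolist())
f=grab('scene'); save('s2',f['frame'][140:300,80:300],3)
E
```

```text
2.6167 [ 463.79171509 -371.01068915   67.36342766]
[[493.0, -341.0, 0.0], [489.0, -347.0, 1.0], [485.0, -354.0, 1.0], [481.0, -359.0, 6.0], [479.0, -363.0, 18.0], [472.0, -374.0, 1.0], [467.0, -381.0, 1.0], [462.0, -388.0, 0.0], [459.0, -392.0, 9.0], [457.0, -395.0, 19.0], [448.0, -410.0, 0.0]]
```

View pics/w2.png

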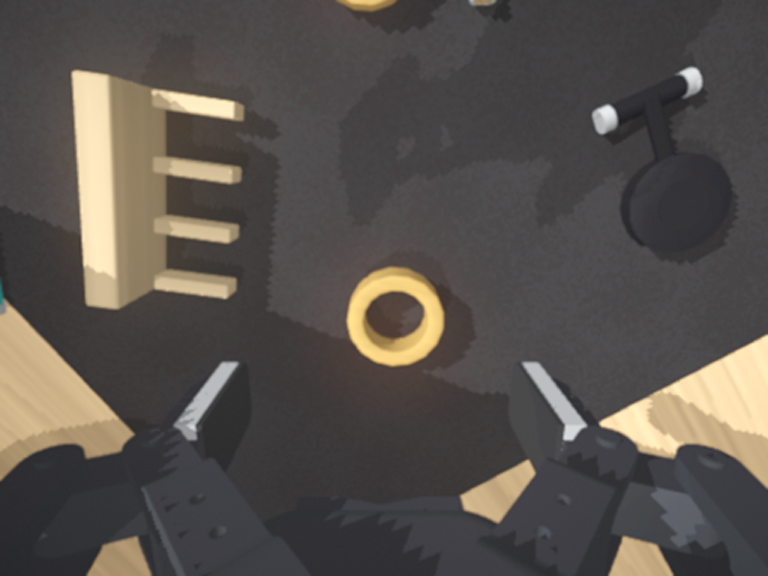

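View pics/s2.png

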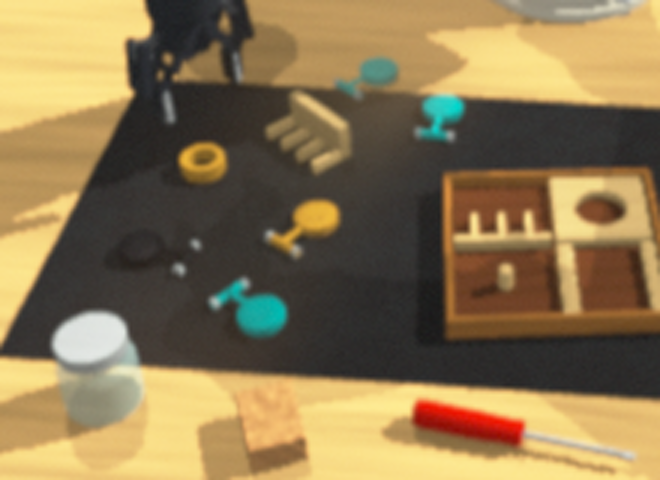

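```bash
python3 - <<'E'
from h import *
s=r.sense(); print(s['clock'],s['eef_pos'],s['tcp_rot'])
f=eyes.grab_frame('scene')
Rm=rot(s['tcp_rot'])
for z in (11,-2,-27):
  for y in (-44,44):
    p=Rm@np.array([0,y,z])+s['eef_pos']
    c=np.array(f['camera_from_world'])[:3]
    pc=c[:,:3]@p+c[:,3]; uv=cv2.projectPoints(pc[None],np.zeros(3),np.zeros(3),K(f),f['D'])[0].ravel()
    print(z,y,p.round(0),((uv-[80,140])*3).round(0))
save('s3',f['frame'][120:240,80:220],5)
E
```

```text
2.7167 [ 466.03430336 -372.23931544   71.94843897] [-3.13885104e+00 -4.02529581e-04  9.81440896e-01]
11 -44 [ 429. -348.   61.] [234. 106.]
11 44 [ 503. -397.   61.] [171. 144.]
-2 -44 [ 429. -348.   74.] [232.  96.]
-2 44 [ 503. -397.   74.] [169. 134.]
-27 -44 [ 430. -348.   99.] [230.  77.]
-27 44 [ 503. -397.   99.] [165. 115.]
```

View pics/s3.png

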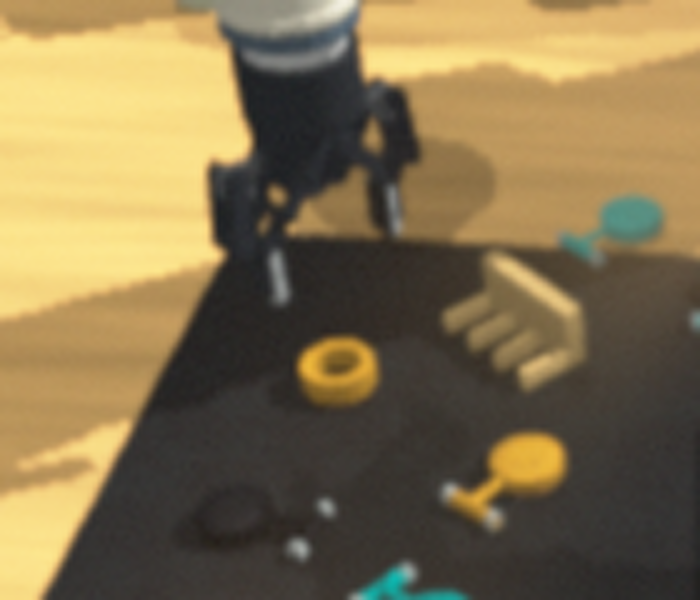

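The fingertips look higher than the text says: roughly 20–25 mm behind the TCP when open. I'll close partly in the air and measure them, centring over the ring at the same time.

Call:
servo_tool:
  rows:
    - [[0.3, -0.7, 0], 0, 5.5]
    - [[0, 0, 0], 0, 5.5]
    - [[0, 0, 0], 0, 5.5]
    - [[0, 0, 0], 0, 5.5]
    - [[0, 0, 0], 0, 5.5]

```text
clock: 3.18
eef_pos: [469.9, -380.5, 72.8]
tcp_rot: [3.141, 0.0, 0.981]
contact_force: [-0.6, 0.0, 0.7]
opening: 0.643
```

```bash
python3 - <<'E'
from h import *
import pickle
f=grab('wrist'); save('w3',f['frame'],1.5); pickle.dump(f,open('w3.pkl','wb')); s=f['s'];print(s['clock'],s['eef_pos'],s['opening'])
T=np.array(f['hand_eye'])
h,w=f['depth'].shape; v,u=np.mgrid[:h,:w]
P=(rays(f,np.c_[u.ravel(),v.ravel()])*f['depth'].reshape(-1,1))@T[:3,:3].T+T[:3,3]; P=P.reshape(h,w,3)
m=(abs(P[...,0])<14)&(abs(P[...,1])<60)&(P[...,2]<20)
for z in range(-60,25,5):
    k=m&(abs(P[...,2]-z)<2.5)
    if k.sum(): print(z,k.sum(),np.sort(P[k][:,1])[[0,-1]].round(0), P[k][:,0].min().round(0))
g=eyes.grab_frame('scene'); save('s4',g['frame'][120:240,80:220],5)
E
```

```text
3.1833 [ 469.92465039 -380.5493005    72.84054434] 0.6433085745550223
-60 592 [-55.  58.] 7.0
-55 645 [-43.  46.] -5.0
-50 517 [-33.  36.] -10.0
-45 567 [-40.  43.] -9.0
-40 531 [-40.  43.] -10.0
-35 486 [-40.  43.] -9.0
-30 442 [-40.  43.] -9.0
-25 357 [-39.  42.] -10.0
-20 217 [-33.  36.] -9.0
-15 44 [-26.  29.] -8.0
```

View pics/w3.png

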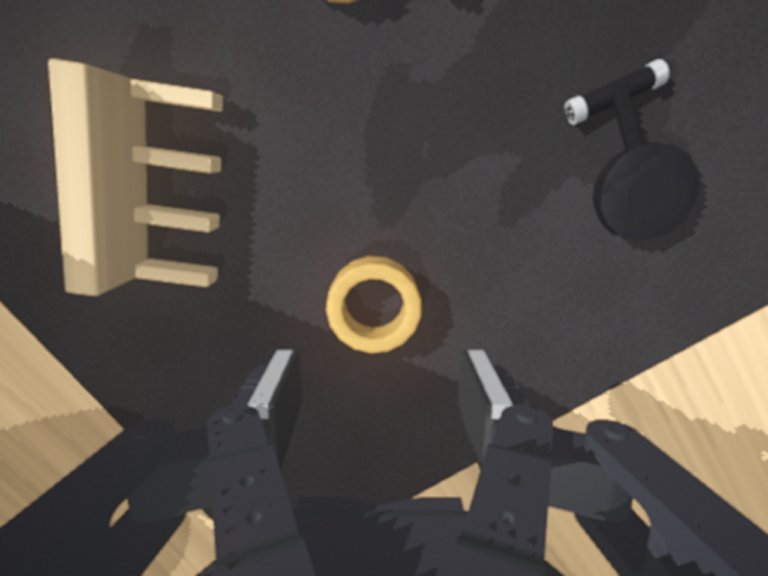

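Tip depth here is about -15 at 55 mm opening. I'll lower in steps and watch the force.

Call:
servo_tool:
  rows:
    - [[0, 0, -2.5], 0, 6.5]
    - [[0, 0, -2.5], 0, 6.5]
    - [[0, 0, 0], 0, 6.5]
    - [[0, 0, 0], 0, 6.5]

```text
clock: 3.62
eef_pos: [468.8, -379.7, 21.3]
tcp_rot: [-3.138, -0.0, 0.981]
contact_force: [-0.2, 0.4, 0.9]
opening: 0.765
```

```bash
python3 - <<'E'
from meas import *
import pickle
f=pickle.load(open('w3.pkl','rb'))
C,lab,n,st,ce=comps(f)
for i in range(1,n):
    if st[i,4]<150: continue
    P=C[lab==i]; print(i,st[i].tolist(),cv2.minEnclosingCircle(P[:,:2].astype(np.float32)),cv2.minAreaRect(P[:,:2].astype(np.float32)))
f=grab('wrist'); save('w4',f['frame'],1.5); pickle.dump(f,open('w4.pkl','wb')); print(f['s']['eef_pos'],f['s']['contact_force'])
g=eyes.grab_frame('scene'); save('s4',g['frame'][120:240,80:220],5)
E
```

```text
4 [33, 40, 114, 157, 10512] ((417.78814697265625, -273.27117919921875), 51.371707916259766) ((417.5667724609375, -272.9593505859375), (92.40245819091797, 51.13452911376953), 48.190921783447266)
5 [217, 172, 63, 63, 2019] ((468.9846496582031, -378.8387145996094), 23.981002807617188) ((469.03985595703125, -378.7259216308594), (47.29608154296875, 46.81736373901367), 44.51347351074219)
[ 468.7580395  -379.68748295   21.30537136] [-0.15541777  0.37880967  0.86462374]
```

View pics/w4.png

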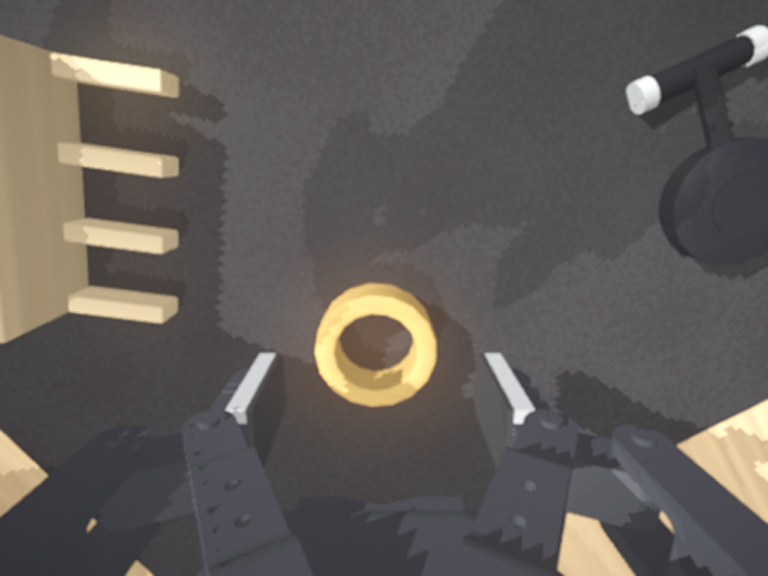

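View pics/s4.png

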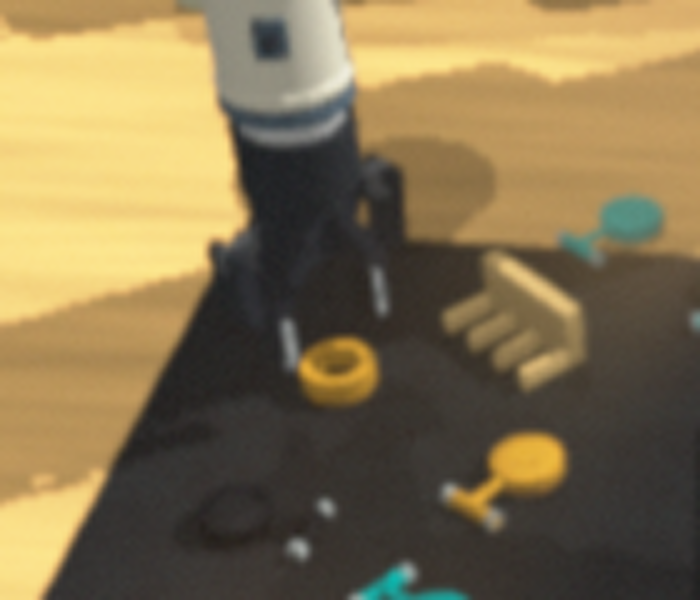

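Both views show the tips about 35–40 mm above the mat while the TCP reads 21. The tips are therefore about 20 mm shorter than the text says. I'll go by what I measure and lower gently, watching force.

Call:
servo_tool:
  rows:
    - [[0, 0, -1.0], 0, 6.2]
    - [[0, 0, -0.6], 0, 6.2]
    - [[0, 0, 0], 0, 6.2]
    - [[0, 0, 0], 0, 6.2]

```text
clock: 4.05
eef_pos: [469.5, -380.3, 5.9]
tcp_rot: [-3.141, -0.0, 0.981]
contact_force: [-0.2, 0.2, 0.3]
opening: 0.725
```

```bash
cat > tips.py <<'E'
from h import *
def tips(f):
    T=np.array(f['hand_eye']); h,w=f['depth'].shape; v,u=np.mgrid[:h,:w]
    P=(rays(f,np.c_[u.ravel(),v.ravel()])*f['depth'].reshape(-1,1))@T[:3,:3].T+T[:3,3]
    m=(abs(P[:,0])<13)&(abs(P[:,1])>12)&(abs(P[:,1])<50)
    W=P@rot(f['s']['tcp_rot']).T+f['s']['eef_pos']
    g=f['frame'].reshape(-1,3).astype(int); grey=(g.max(1)-g.min(1)<20)
    return P,W,m&grey
E
python3 - <<'E'
from tips import *
f=grab('wrist'); save('w5',f['frame'],1.5); print(f['s']['eef_pos'],f['s']['contact_force'],f['s']['opening'])
P,W,m=tips(f)
for z in range(-45,20,3):
    k=m&(abs(P[:,2]-z)<1.5); print(z,(f['s']['eef_pos'][2]-z).round(0),k.sum(),end=' | ')
E
```

```text
[ 469.5053261  -380.31940902    5.94577988] [-0.20390449  0.20970957  0.27168874] 0.7251590915733801
-45 51.0 359 | -42 48.0 330 | -39 45.0 321 | -36 42.0 292 | -33 39.0 277 | -30 36.0 254 | -27 33.0 244 | -24 30.0 204 | -21 27.0 140 | -18 24.0 52 | -15 21.0 0 | -12 18.0 0 | -9 15.0 0 | -6 12.0 0 | -3 9.0 0 | 0 6.0 0 | 3 3.0 172 | 6 -0.0 1904 | 9 -3.0 0 | 12 -6.0 0 | 15 -9.0 0 | 18 -12.0 0 |
```

View pics/w5.png

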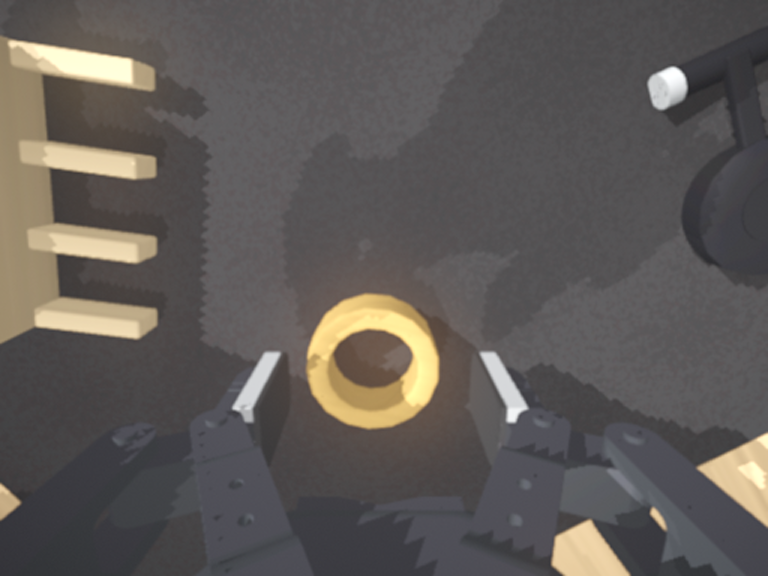

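Tips are at about z=22 with no contact. I'll go down another 15 mm and close.

Call:
servo_tool:
  rows:
    - [[0, 0, -1.0], 0, 6.2]
    - [[0, 0, -0.5], 0, 6.2]
    - [[0, 0, 0], 0, 6.2]
    - [[0, 0, 0], 0, 5.5]

```text
clock: 4.43
eef_pos: [469.3, -380.2, -9.5]
tcp_rot: [-3.14, -0.0, 0.981]
contact_force: [0.2, -0.1, -0.8]
opening: 0.647
```

Call:
servo_tool:
  rows:
    - [[0, 0, 0], 0, 4.2]
    - [[0, 0, 0], 0, 4.2]
    - [[0, 0, 0], 0, 4.2]
    - [[0, 0, 0], 0, 4.2]

```text
clock: 4.77
eef_pos: [469.8, -380.6, -8.7]
tcp_rot: [3.141, 0.0, 0.981]
contact_force: [0.1, 0.3, 0.4]
opening: 0.533
```

```bash
python3 - <<'E'
from tips import *
f=grab('wrist'); save('w6',f['frame'],1.5); print(f['s']['eef_pos'],f['s']['contact_force'],f['s']['opening'])
P,W,m=tips(f)
for z in range(-45,20,3):
    k=m&(abs(P[:,2]-z)<1.5); print(z,(f['s']['eef_pos'][2]-z).round(0),k.sum(),end=' | ')
E
```

```text
[ 469.83857879 -380.5930589    -8.67698707] [0.13536651 0.29042691 0.39647196] 0.5333235300841352
-45 36.0 280 | -42 33.0 296 | -39 30.0 273 | -36 27.0 264 | -33 24.0 245 | -30 21.0 240 | -27 18.0 161 | -24 15.0 118 | -21 12.0 89 | -18 9.0 20 | -15 6.0 1 | -12 3.0 28 | -9 0.0 1884 | -6 -3.0 5 | -3 -6.0 0 | 0 -9.0 0 | 3 -12.0 0 | 6 -15.0 0 | 9 -18.0 0 | 12 -21.0 0 | 15 -24.0 0 | 18 -27.0 0 |
```

View pics/w6.png

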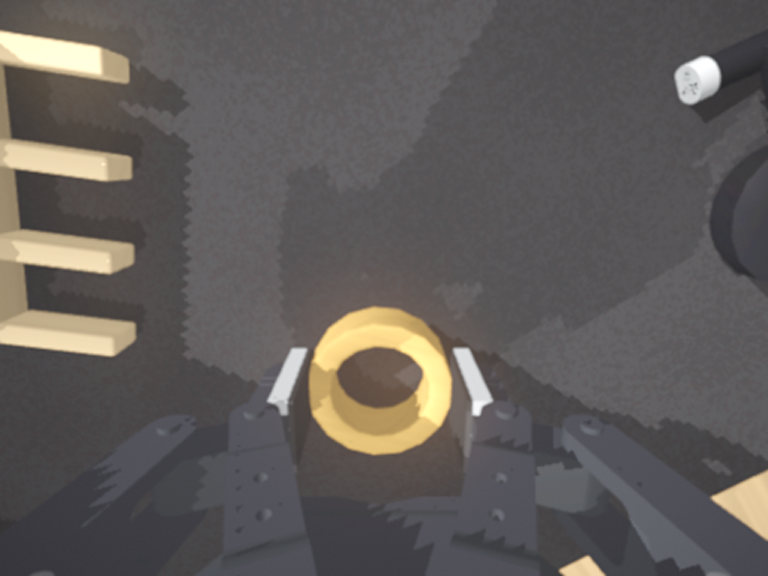

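Call:
servo_tool:
  rows:
    - [[0, 0, 0], 0, 3.8]
    - [[0, 0, 0], 0, 3.8]
    - [[0, 0, 0], 0, 3.8]

```text
clock: 5.07
eef_pos: [469.8, -380.6, -8.7]
tcp_rot: [3.141, 0.0, 0.981]
contact_force: [-0.2, 0.7, 2.4]
opening: 0.532
```

```bash
python3 - <<'E'
from tips import *
f=grab('wrist'); save('w7',f['frame'],1.5); print(f['s']['eef_pos'],f['s']['contact_force'],f['s']['opening'])
E
```

```text
[ 469.83494985 -380.60377547   -8.66721681] [-0.17340672  0.65673649  2.40754861] 0.5318695728534854
```

View pics/w7.png

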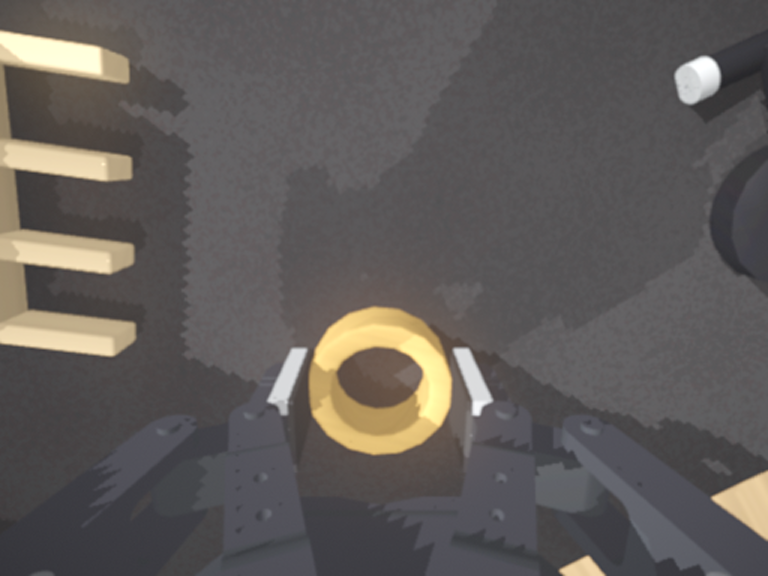

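The fingers stopped on the ring at 0.532, so it's gripped. Lifting and carrying it towards the post.

Call:
servo_tool:
  rows:
    - [[0, 0, 2.0], 0, 3.8]
    - [[0, 0, 3.0], 0, 3.8]
    - [[0.5, 1.0, 3.0], 0, 3.8]
    - [[1.5, 3.3, 0], 0, 3.8]
    - [[1.5, 3.3, 0], 0, 3.8]

```text
clock: 5.53
eef_pos: [506.0, -305.5, 73.3]
tcp_rot: [3.137, -0.0, 0.978]
contact_force: [1.2, 0.4, -2.2]
opening: 0.533
```

Call:
servo_tool:
  rows:
    - [[1.5, 3.3, 0], 0, 3.8]
    - [[1.5, 3.3, 0], 0, 3.8]
    - [[1.5, 3.3, 0], 0, 3.8]
    - [[1.5, 3.3, 0], 0, 3.8]
    - [[1.5, 3.3, 0], 0, 3.8]

```text
clock: 5.95
eef_pos: [580.0, -137.7, 71.0]
tcp_rot: [-3.141, 0.0, 0.981]
contact_force: [0.4, 0.6, -1.4]
opening: 0.535
```

Call:
servo_tool:
  rows:
    - [[1.5, 3.3, 0], 0, 3.8]
    - [[0, 0, 0], 0, 3.8]
    - [[0, 0, 0], 0, 3.8]

```text
clock: 6.2
eef_pos: [595.1, -104.7, 70.9]
tcp_rot: [-3.141, 0.0, 0.984]
contact_force: [0.2, 0.1, -1.1]
opening: 0.536
```

```bash
python3 - <<'E'
from tips import *
import pickle
f=grab('wrist'); save('w8',f['frame'],1.5); pickle.dump(f,open('w8.pkl','wb')); print(f['s']['clock'],f['s']['eef_pos'],f['s']['contact_force'],f['s']['opening'])
E
```

```text
6.2 [ 595.13711222 -104.73328933   70.91042117] [ 0.16978217  0.14686436 -1.1406046 ] 0.5361087932957697
```

View pics/w8.png

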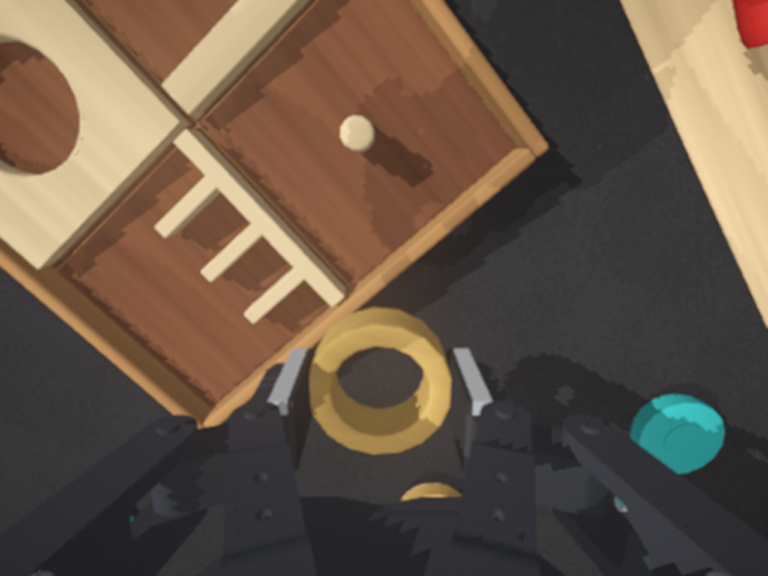

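The ring is held at (380,380) and the post is visible at (357,132). I'll measure the two against each other, and the other tray features from the same view.

```bash
python3 - <<'E'
from tips import *
import pickle
f=pickle.load(open('w8.pkl','rb')); C=cloud(f)
# post
w=C[70:110,215:260].reshape(-1,3); k=(w[:,2]>27)&(w[:,2]<42); p=w[k][:,:2].astype(np.float32); print('post',k.sum(),cv2.minEnclosingCircle(p),np.median(w[k][:,2]),plane(f,[(238,88.5)],34))
hsv=cv2.cvtColor(f['frame'],cv2.COLOR_RGB2HSV); m=(hsv[...,0]>10)&(hsv[...,0]<30)&(hsv[...,1]>60)&(C[...,2]>60)&(C[...,2]<130)
m[:200]=0; m[310:]=0
P=C[m]; print('ring z',np.percentile(P[:,2],[2,50,98])); 
q=P[P[:,2]>np.percentile(P[:,2],90)-5][:,:2].astype(np.float32); print(cv2.minEnclosingCircle(q))
for nm,uv,z in [('finsL',(165,232),24),('C',(208,275),24),('R',(250,318),24),('Lr',(208,180),24),('Cr',(253,225),24),('Rr',(296,270),24),('cornerR',(548,150),24),('cornerB',(203,425),24),('wellR',(80,115),20)]:
    print(nm,plane(f,[(uv[0]/1.5-.25,uv[1]/1.5-.25)],z)[0].round(1))
E
```

```text
post 407 ((634.7785034179688, -30.460134506225586), 6.861212730407715) 33.631781627276524 [[635.13183676 -31.07790157  34.        ]]
ring z [ 82.1688357   96.95610225 100.65278114]
((588.117431640625, -96.87457275390625), 36.44619369506836)
finsL [537.8 -17.   24. ]
C [540.9 -43.4  24. ]
R [543.9 -71.2  24. ]
Lr [569. -10.  24.]
Cr [573.1 -36.6  24. ]
Rr [576.7 -64.4  24. ]
cornerR [699.9 -82.   24. ]
cornerB [ 486.7 -104.3   24. ]
wellR [539.5  41.8  20. ]
```

Post is at (634.8, -30.5) in the wrist frame. The ring underside is TCP + 9 mm.

Call:
servo_tool:
  rows:
    - [[2.0, 3.6, 0], 0, 3.8]
    - [[2.0, 3.6, 0], 0, 3.8]
    - [[0, 0, 0], 0, 3.8]
    - [[0, 0, -1.5], 0, 3.8]
    - [[0, 0, 0], 0, 3.8]

```text
clock: 6.67
eef_pos: [633.0, -35.3, 54.1]
tcp_rot: [-3.139, 0.002, 0.981]
contact_force: [-1.2, -0.3, -2.0]
opening: 0.533
```

```bash
python3 - <<'E'
from tips import *
import pickle
f=grab('wrist'); save('w9',f['frame'],1.5); pickle.dump(f,open('w9.pkl','wb')); print(f['s']['clock'],f['s']['eef_pos'],f['s']['contact_force'],f['s']['opening'])
E
```

```text
6.6667 [633.04713878 -35.29395971  54.1336913 ] [-1.24521674 -0.27015525 -2.03556712] 0.533068084786467
```

View pics/w9.png

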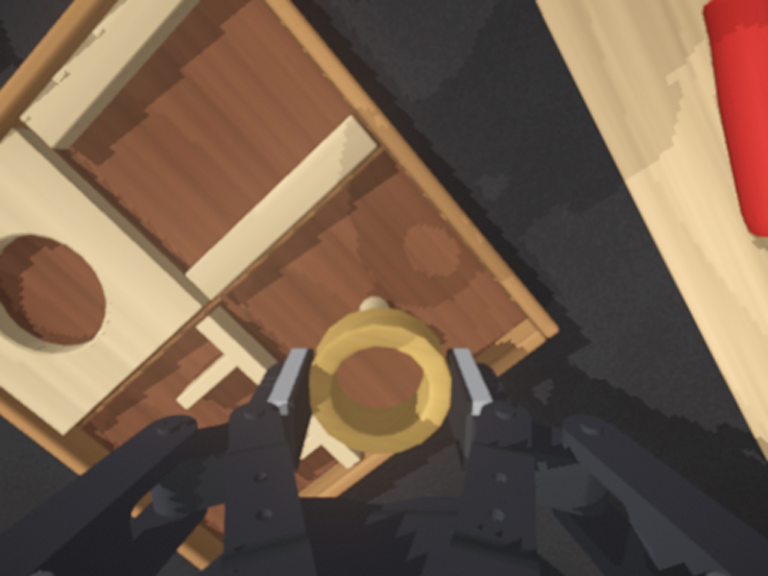

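```bash
python3 - <<'E'
from tips import *
import pickle
f=pickle.load(open('w9.pkl','rb')); C=cloud(f)
print(plane(f,[(374/1.5,302/1.5)],34), C[198:206,246:254].reshape(-1,3).mean(0))
# ring bore centre: cast bore bottom / ring top centre at ring top height z=54+8.7+18
z=f['s']['eef_pos'][2]+8.7+18
# outer circle topmost/left/right at image
print('ring', plane(f,[(312/1.5,385/1.5),(450/1.5,380/1.5),(380/1.5,308/1.5)],z))
print('boretop', plane(f,[(333/1.5,375/1.5),(428/1.5,373/1.5)],z))
E
```

```text
[[641.4743653  -21.45949265  34.        ]] [nan nan nan]
ring [[618.31851953 -21.15826754  80.8336913 ]
 [656.19059317 -44.38611505  80.8336913 ]
 [651.14306992 -11.58574508  80.8336913 ]]
boretop [[626.01208248 -22.0292017   80.8336913 ]
 [651.64615    -38.3591742   80.8336913 ]]
```

The ring axis is at about (637.8, -31.5), within about 3 mm of the post against a clearance of 9 mm. I'll nudge slightly and lower.

Call:
servo_tool:
  rows:
    - [[-0.1, 0.2, -1.5], 0, 3.8]
    - [[0, 0, -1.5], 0, 3.8]
    - [[0, 0, -1.0], 0, 3.8]
    - [[0, 0, 0], 0, 3.8]

```text
clock: 7.05
eef_pos: [631.9, -33.6, 14.4]
tcp_rot: [-3.139, 0.002, 0.979]
contact_force: [-0.6, -0.7, -1.2]
opening: 0.535
```

```bash
python3 - <<'E'
from tips import *
f=grab('wrist'); save('w10',f['frame'],1.5); print(f['s']['clock'],f['s']['eef_pos'],f['s']['contact_force'],f['s']['opening'])
E
```

```text
7.05 [631.86710583 -33.55484826  14.3996636 ] [-0.59847354 -0.65928019 -1.21550909] 0.5354136449673167
```

View pics/w10.png

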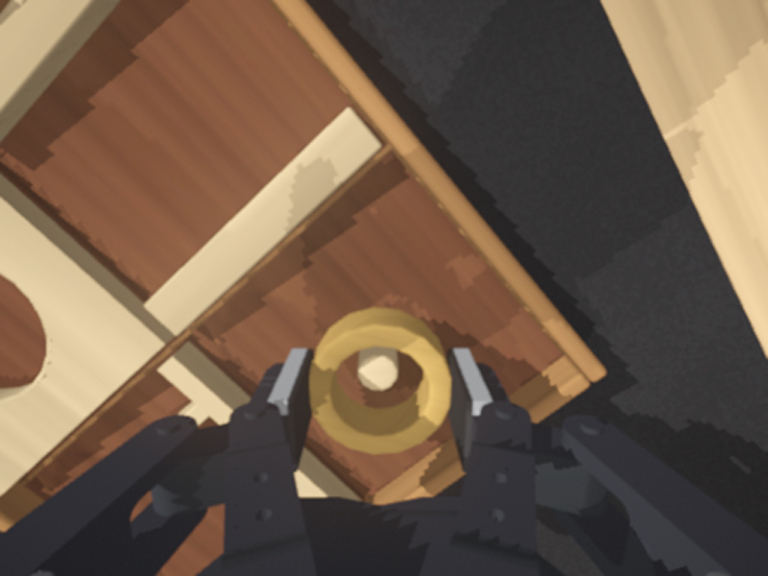

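The post top shows inside the bore at (378,370). I'll lower fully and release.

Call:
servo_tool:
  rows:
    - [[0, 0, -1.1], 0, 3.8]
    - [[0, 0, 0], 0, 3.8]
    - [[0, 0, 0], 0, 5.8]
    - [[0, 0, 0], 0, 5.8]
    - [[0, 0, 0], 0, 5.8]

```text
clock: 7.52
eef_pos: [634.2, -32.5, 5.8]
tcp_rot: [3.141, -0.0, 0.981]
contact_force: [0.2, -0.8, 1.1]
opening: 0.674
```

Call:
servo_tool:
  rows:
    - [[0, 0, 2], 0, 6]
    - [[0, 0, 4], 0, 6]
    - [[0, 0, 4], 0, 7]
    - [[0, 0, 0], 0, 7]

```text
clock: 7.85
eef_pos: [638.7, -32.7, 113.4]
tcp_rot: [3.132, -0.006, 0.981]
contact_force: [1.3, -0.1, 0.4]
opening: 0.821
```

```bash
python3 - <<'E'
from tips import *
import pickle
f=grab('wrist'); save('w11',f['frame'],1.5); pickle.dump(f,open('w11.pkl','wb')); print(f['s']['clock'],f['s']['eef_pos'],f['s']['contact_force'],f['s']['opening'])
C=cloud(f); hsv=cv2.cvtColor(f['frame'],cv2.COLOR_RGB2HSV)
m=((hsv[...,0]>10)&(hsv[...,0]<30)&(hsv[...,1]>110)&(C[...,2]>22)&(C[...,2]<32)); 
E
```

```text
7.85 [638.70763703 -32.69568829 113.36742021] [ 1.30522195 -0.1415054   0.42390347] 0.8214970538145283
```

View pics/w11.png

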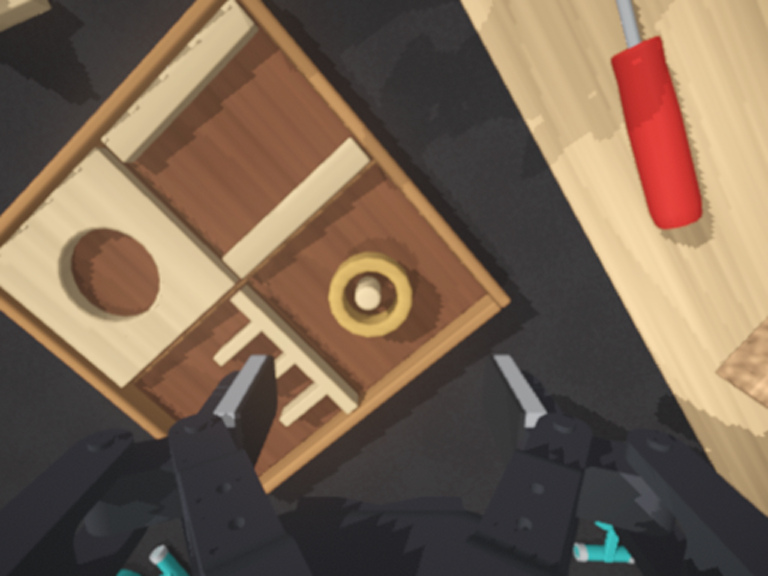

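The ring is home over the post: (370,293) with the post top through its bore. Next is the key, so I'll move over it and turn the jaws across its y axis.

Call:
servo_tool:
  rows:
    - [[-1.8, -3.6, 0], 0.125, 7.5]
    - [[-1.8, -3.6, 0], 0.125, 7.5]
    - [[-1.8, -3.6, 0], 0.125, 7.5]
    - [[-1.8, -3.6, 0], 0.125, 7.5]
    - [[-1.8, -3.6, 0], 0.125, 7.5]

```text
clock: 8.32
eef_pos: [545.4, -208.1, 104.8]
tcp_rot: [-3.141, -0.0, 1.593]
contact_force: [0.3, -0.4, 0.5]
opening: 0.879
```

Call:
servo_tool:
  rows:
    - [[0, 0, 0], 0.125, 7.5]
    - [[0, 0, 0], 0.125, 7.5]
    - [[0, 0, 0], 0.125, 7.5]
    - [[0, 0, 0], 0.125, 7.5]
    - [[0, 0, 0], 0.125, 7.5]

```text
clock: 8.73
eef_pos: [546.3, -207.0, 104.6]
tcp_rot: [-3.141, -0.001, 2.217]
contact_force: [-0.2, -0.9, 0.8]
opening: 0.877
```

Call:
servo_tool:
  rows:
    - [[0, 0, 0], 0.125, 7]
    - [[0, 0, 0], 0.125, 7]
    - [[0, 0, 0], 0.125, 7]
    - [[0, 0, 0], 0, 7]

```text
clock: 9.07
eef_pos: [546.4, -206.8, 104.6]
tcp_rot: [-3.141, -0.001, 2.592]
contact_force: [0.0, -0.3, 0.5]
opening: 0.823
```

```bash
python3 - <<'E'
from meas import *
import pickle
f=grab('wrist'); save('w12',f['frame'],1.5); pickle.dump(f,open('w12.pkl','wb')); print(f['s']['clock'],f['s']['eef_pos'],f['s']['tcp_rot'],f['s']['contact_force'],f['s']['opening'])
C,lab,n,st,ce=comps(f)
for i in range(1,n):
    if st[i,4]<150: continue
    P=C[lab==i]; print(i,st[i].tolist(),ce[i].round(0),cv2.minAreaRect(P[:,:2].astype(np.float32)),np.nanpercentile(P[:,2],95))
E
```

```text
9.0667 [ 546.37627864 -206.80314651  104.62642495] [-3.14145094e+00 -7.21976314e-04  2.59210868e+00] [ 0.03963748 -0.3389562   0.51147486] 0.8225901410969017
1 [311, 0, 201, 250, 35189] [435. 107.] ((582.9984741210938, -34.26465606689453), (225.07122802734375, 127.23717498779297), 7.29958963394165) 25.21615328111645
2 [1, 45, 158, 94, 5848] [83. 85.] ((417.41943359375, -272.8507080078125), (93.13825988769531, 50.19580841064453), 48.365074157714844) 44.70972670396495
3 [196, 182, 52, 68, 2178] [222. 209.] ((551.0460205078125, -244.50860595703125), (45.406036376953125, 60.391029357910156), 28.641643524169922) 15.402183415946133
```

View pics/w12.png

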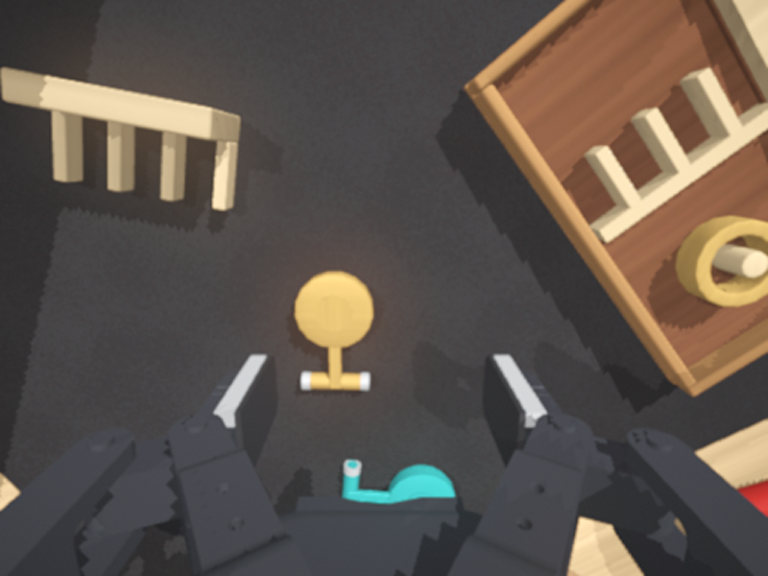

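The key is aligned with the jaws: cup at (334,310), tube at (335,381). I'll calculate the offset to the cup centre.

```bash
python3 - <<'E'
from meas import *
import pickle
f=pickle.load(open('w12.pkl','rb')); C=cloud(f)
hsv=cv2.cvtColor(f['frame'],cv2.COLOR_RGB2HSV)
m=(hsv[...,0]>10)&(hsv[...,0]<30)&(hsv[...,1]>60)&(C[...,2]>9)&(C[...,2]<20); m[:170]=0; m[235:]=0; m[:,:185]=0; m[:,260:]=0
p=castpix(f,m,14); c,rd=cv2.minEnclosingCircle(p); print(c,rd)
print(plane(f,[(334/1.5,310/1.5)],14), plane(f,[(302/1.5,381/1.5),(370/1.5,381/1.5)],12))
w=np.array(c)-f['s']['eef_pos'][:2]; yaw=f['s']['tcp_rot'][2]; print('in tool', w@[np.cos(yaw),np.sin(yaw)], w@[np.sin(yaw),-np.cos(yaw)])
E
```

```text
(548.2797241210938, -237.7952880859375) 24.172977447509766
[[ 546.53954963 -236.2396903    14.        ]] [[ 575.6872181  -279.2809706    12.        ]
 [ 597.82560359 -243.30444823   12.        ]]
in tool -17.80880745877032 -25.435847160386416
```

Call:
servo_tool:
  rows:
    - [[0.05, -3.0, 0], 0, 6.4]
    - [[0, 0, -3.0], 0, 6.4]
    - [[0, 0, -3.0], 0, 6.2]
    - [[0, 0, -2.5], 0, 6.2]
    - [[0, 0, 0], 0, 6.2]

```text
clock: 9.53
eef_pos: [543.7, -235.6, 15.5]
tcp_rot: [-3.14, -0.008, 2.581]
contact_force: [-1.8, 0.3, -0.2]
opening: 0.728
```

```bash
python3 - <<'E'
from tips import *
f=grab('wrist'); save('w13',f['frame'],1.5); print(f['s']['clock'],f['s']['eef_pos'],f['s']['contact_force'],f['s']['opening'])
E
```

```text
9.5333 [ 543.7433034  -235.62869518   15.52233258] [-1.77254676  0.28038319 -0.15326867] 0.7278062751756241
```

View pics/w13.png

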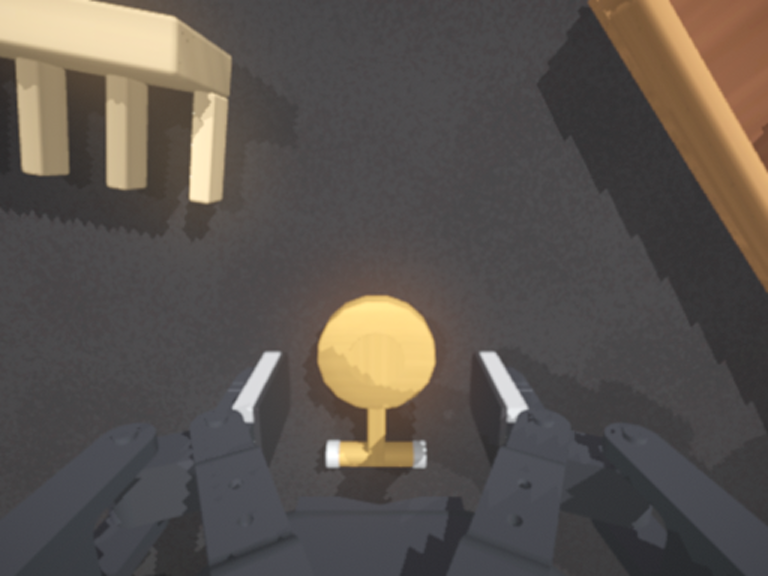

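Call:
servo_tool:
  rows:
    - [[0.1, -0.1, -1.5], 0, 6.2]
    - [[0, 0, -0.9], 0, 6.2]
    - [[0, 0, 0], 0, 6.2]
    - [[0, 0, 0], 0, 5.0]
    - [[0, 0, 0], 0, 3.8]

```text
clock: 10.0
eef_pos: [548.9, -238.2, -2.1]
tcp_rot: [3.141, 0.001, 2.586]
contact_force: [-5.4, 9.2, 34.0]
opening: 0.476
```

Call:
servo_tool:
  rows:
    - [[0, 0, 0], 0, 3.8]
    - [[0, 0, 0], 0, 3.8]
    - [[0, 0, 0], 0, 3.8]

```text
clock: 10.25
eef_pos: [550.1, -237.8, -0.6]
tcp_rot: [3.14, 0.003, 2.585]
contact_force: [-1.7, 7.5, 19.7]
opening: 0.449
```

```bash
python3 - <<'E'
from tips import *
f=grab('wrist'); save('w14',f['frame'],1.5); print(f['s']['clock'],f['s']['eef_pos'],f['s']['contact_force'],f['s']['opening'])
E
```

```text
10.25 [ 550.13280099 -237.83045156   -0.56849355] [-1.70352822  7.53892253 19.69520442] 0.4489642482134328
```

View pics/w14.png

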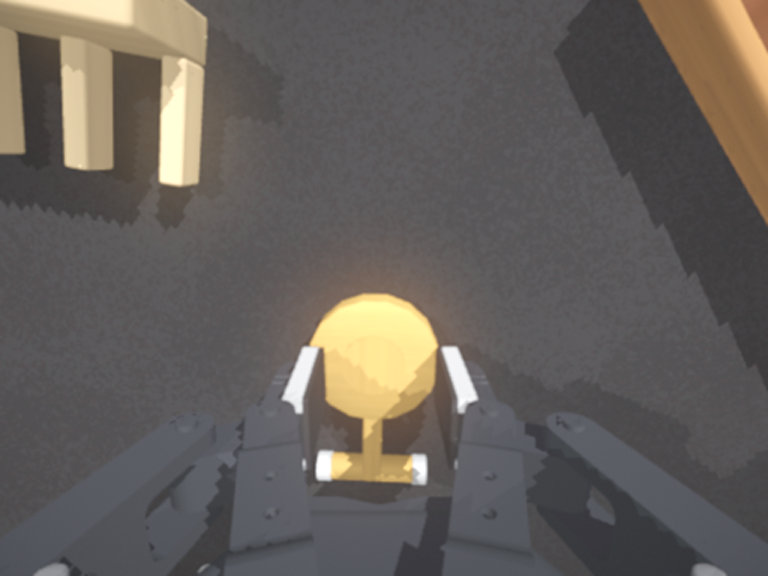

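The opening of 0.449 is too small for a 46 mm cup, and the upward force shows the pads rode up on the cup's edge off-centre. I'll open, rise and measure again.

Call:
servo_tool:
  rows:
    - [[0, 0, 0.3], 0, 6.2]
    - [[0, 0, 0.5], 0, 6.2]
    - [[0, 0, 1.0], 0, 6.2]
    - [[0, 0, 0], 0, 6.2]

```text
clock: 10.63
eef_pos: [549.4, -238.6, 16.5]
tcp_rot: [3.141, 0.003, 2.586]
contact_force: [0.9, -0.5, 0.6]
opening: 0.724
```

```bash
cat > keym.py <<'E'
from tips import *
from meas import castpix
import sys
n=sys.argv[1]
f=grab('wrist'); save(n,f['frame'],1.5); s=f['s']; print(s['clock'],s['eef_pos'].round(1),s['tcp_rot'].round(3),s['contact_force'].round(1),s['opening'].round(3))
C=cloud(f); hsv=cv2.cvtColor(f['frame'],cv2.COLOR_RGB2HSV)
m=(hsv[...,0]>10)&(hsv[...,0]<30)&(hsv[...,1]>60)&(C[...,2]>8)&(C[...,2]<22); m[:150]=0; m[:,:185]=0; m[:,330:]=0
n_,lab,st,ce=cv2.connectedComponentsWithStats(m.astype(np.uint8)); i=1+st[1:,4].argmax(); m=(lab==i)
P=C[m]; print('z',np.percentile(P[:,2],[5,25,50,75,95]).round(1))
yaw=s['tcp_rot'][2]; d=P[:,:2]-s['eef_pos'][:2]; tx=d@[np.cos(yaw),np.sin(yaw)]; ty=d@[np.sin(yaw),-np.cos(yaw)]
print('tool x',np.percentile(tx,[0.5,99.5]).round(1),'tool y',np.percentile(ty,[.5,99.5]).round(1))
for a in range(-30,40,6):
    k=abs(tx-a)<2
    if k.sum()>5: print(a,np.percentile(ty[k],[1,99]).round(1),end='; ')
Q,W,mm=tips(f)
for z in range(-30,0,3):
    k=mm&(abs(Q[:,2]-z)<1.5); print(z,k.sum(),end=' | ')
E
python3 keym.py w15
```

```text
Traceback (most recent call last):
  File "keym.py", line 5, in <module>
    f=grab('wrist'); save(n,f['frame'],1.5); s=f['s']; print(s['clock'],s['eef_pos'].round(1),s['tcp_rot'].round(3),s['contact_force'].round(1),s['opening'].round(3))
                                                                                                                                                ^^^^^^^^^^^^^^^^^^
AttributeError: 'float' object has no attribute 'round'
```

View pics/w15.png

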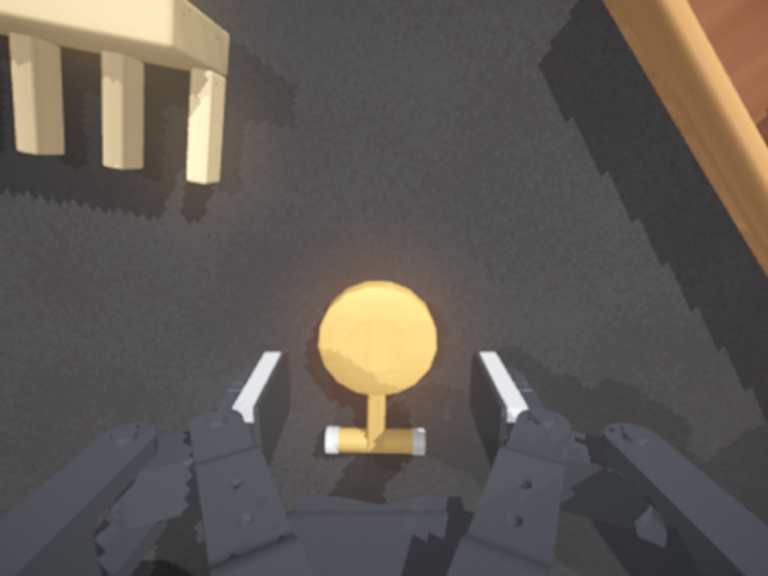

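```bash
sed -i "s/s\['opening'\].round(3)/s['opening']/" keym.py; python3 keym.py w16
```

```text
10.6833 [ 549.2 -238.5   15.7] [3.141e+00 2.000e-03 2.586e+00] [-0.3 -0.2 -0.6] 0.7248985283145567
z [ 9.6 12.2 13.5 14.3 15.2]
tool x [-50.5  23.2] tool y [-21.1  22. ]
-30 [-3.3  2.9]; -24 [-3.2  2.9]; -18 [-13.3  14.2]; -12 [-17.9  18.8]; -6 [-20.7  21.6]; 0 [-21.7  22.5]; 6 [-21.2  22.4]; 12 [-18.9  20. ]; 18 [-15.3  16.1]; 24 [-6.8  8.3]; -30 270 | -27 239 | -24 197 | -21 138 | -18 50 | -15 0 | -12 0 | -9 0 | -6 0 | -3 0 |
```

The cup is centred between the pads, so the grip was simply too high. I'll go lower and confirm before closing.

Call:
servo_tool:
  rows:
    - [[0, 0, -1.5], 0, 6.0]
    - [[0, 0, -1.2], 0, 6.0]
    - [[0, 0, 0], 0, 6.0]
    - [[0, 0, 0], 0, 6.0]

```text
clock: 11.07
eef_pos: [547.2, -237.6, -14.0]
tcp_rot: [-3.141, -0.003, 2.586]
contact_force: [-0.1, -0.2, -0.2]
opening: 0.702
```

```bash
python3 keym.py w17
```

```text
11.0667 [ 547.2 -237.6  -14. ] [-3.141e+00 -3.000e-03  2.586e+00] [-0.1 -0.2 -0.2] 0.7020662143508547
z [10.4 12.5 13.6 14.3 15.2]
tool x [-47.6  21.2] tool y [-20.9  22.6]
-30 [-3.1  3.2]; -24 [-8.   9.3]; -18 [-15.2  17.2]; -12 [-19.2  21.1]; -6 [-20.7  22.9]; 0 [-21.2  22.7]; 6 [-20.4  21.9]; 12 [-17.9  19.6]; 18 [-12.9  15. ]; -30 248 | -27 201 | -24 145 | -21 48 | -18 1 | -15 1495 | -12 48 | -9 0 | -6 0 | -3 0 |
```

View pics/w17.png

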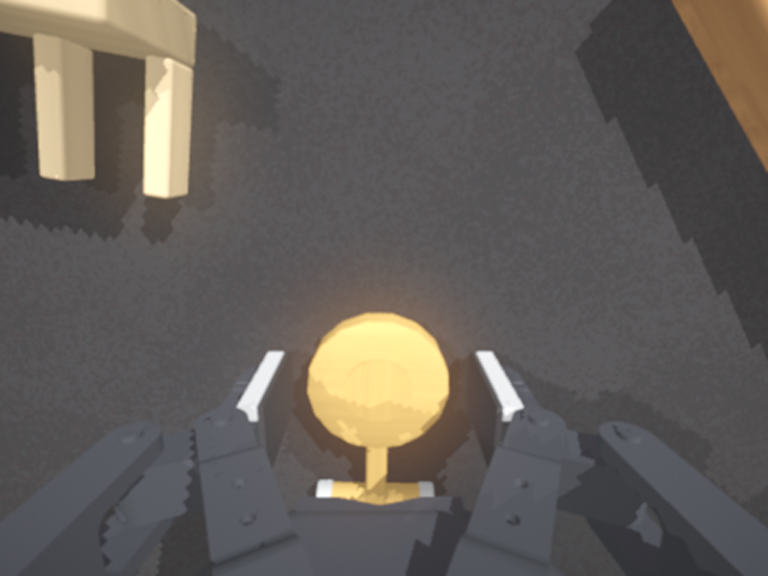

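Call:
servo_tool:
  rows:
    - [[0, 0, 0], 0, 5.0]
    - [[0, 0, 0], 0, 3.9]
    - [[0, 0, 0], 0, 3.9]
    - [[0, 0, 0], 0, 3.9]
    - [[0, 0, 0], 0, 3.9]

```text
clock: 11.53
eef_pos: [548.5, -238.1, -12.1]
tcp_rot: [3.142, 0.001, 2.586]
contact_force: [-1.1, 0.0, 6.9]
opening: 0.51
```

The opening of 0.51 is right for 46 mm, since the 48 mm ring read 0.532. The key is gripped. I'll get the trough centre from the earlier view.

```bash
python3 - <<'E'
from h import *
import pickle
f=pickle.load(open('w11.pkl','rb')); print(f['s']['eef_pos'])
C=cloud(f)
# cheek inner edge points at z=20
q=lambda u,v,z: plane(f,[(u/1.5,v/1.5)],z)[0].round(1)
print('right cheek in',q(222,258,20),q(348,139,20)); print('left cheek in',q(120,160,20),q(258,35,20))
print('left cheek top edges',q(103,139,20),q(232,3,20))
print('well L/R/T/B',q(60,265,20),q(158,280,20),q(105,228,20),q(115,320,20)); print('centrecross',q(240,280,20),'rim right corner',q(509,302,24),q(165,438,24))
print('ring',q(370,293,28))
E
```

```text
[638.70763703 -32.69568829 113.36742021]
right cheek in [577.1  32.   20. ] [673.7  44.7  20. ]
left cheek in [566.5 103.4  20. ] [664.5 109.7  20. ]
left cheek top edges [566.5 116.   20. ] [662.6 127.5  20. ]
well L/R/T/B [499.   79.6  20. ] [538.5  42.4  20. ] [534.5  81.1  20. ] [501.4  37.9  20. ]
centrecross [577.4  16.1  20. ] rim right corner [699.9 -81.4  24. ] [475.3 -38.1  24. ]
ring [636.7 -30.6  28. ]
```

Call:
servo_tool:
  rows:
    - [[0, 0, 2.0], 0, 3.9]
    - [[0, 0, 3.0], 0, 3.9]
    - [[0, 0, 3.5], 0.0, 3.9]
    - [[0.7, 3.7, 0], 0.1, 3.9]
    - [[0.7, 3.7, 0], 0.1, 3.9]

```text
clock: 11.95
eef_pos: [564.2, -165.2, 74.9]
tcp_rot: [3.141, 0.006, 2.787]
contact_force: [0.9, 1.2, -1.8]
opening: 0.512
```

Call:
servo_tool:
  rows:
    - [[0.7, 3.9, 0], 0.08, 3.9]
    - [[0.7, 3.9, 0], 0.08, 3.9]
    - [[0.7, 3.9, 0], 0.08, 3.9]
    - [[0.7, 3.9, 0], 0.08, 3.9]
    - [[0.7, 3.9, 0], 0.08, 3.9]

```text
clock: 12.37
eef_pos: [597.3, 32.9, 72.4]
tcp_rot: [-3.142, 0.0, -3.093]
contact_force: [0.4, -0.4, -0.4]
opening: 0.513
```

Call:
servo_tool:
  rows:
    - [[0.5, 3.5, 0], 0.08, 3.9]
    - [[0, 0, 0], 0, 3.9]
    - [[0, 0, 0], 0, 3.9]

```text
clock: 12.62
eef_pos: [602.4, 68.0, 72.2]
tcp_rot: [-3.142, 0.0, -3.014]
contact_force: [-0.6, 0.2, -0.4]
opening: 0.514
```

```bash
python3 - <<'E'
from tips import *
import pickle
f=grab('wrist'); save('w18',f['frame'],1.5); pickle.dump(f,open('w18.pkl','wb')); s=f['s']; print(s['clock'],s['eef_pos'],s['tcp_rot'],s['contact_force'],s['opening'])
E
```

```text
12.6167 [602.39325111  68.00084316  72.23626278] [-3.14156787e+00  4.30767196e-04 -3.01376992e+00] [-0.64349121  0.22323059 -0.44951209] 0.5139092825090527
```

View pics/w18.png

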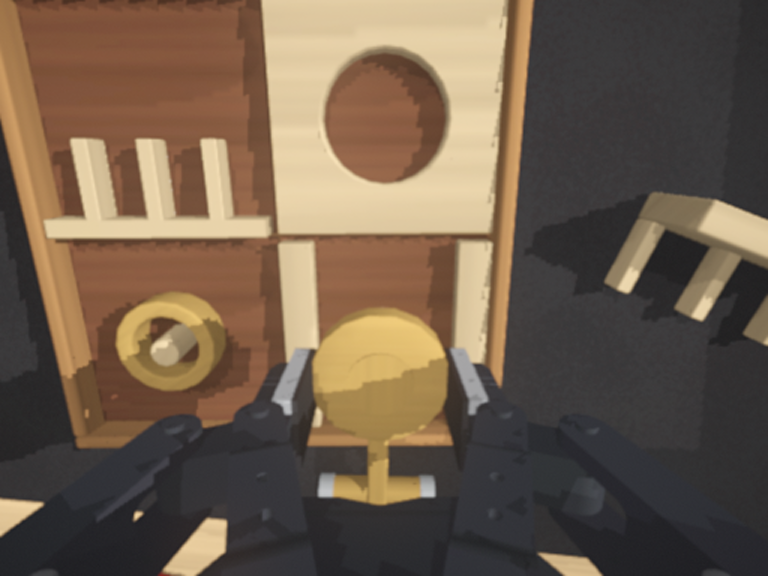

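Well aligned: the cup at (380,370) lies over the trough. Lowering.

Call:
servo_tool:
  rows:
    - [[0.25, 0.25, -2.5], 0, 3.9]
    - [[0, 0, -2.0], 0, 3.9]
    - [[0, 0, -1.2], 0, 3.9]
    - [[0, 0, 0], 0, 3.9]
    - [[0, 0, 0], 0, 3.9]

```text
clock: 13.08
eef_pos: [604.2, 67.5, 14.8]
tcp_rot: [-3.142, -0.002, -3.018]
contact_force: [0.7, -0.4, -1.1]
opening: 0.51
```

```bash
python3 - <<'E'
from tips import *
import pickle
f=grab('wrist'); save('w19',f['frame'],1.5); s=f['s']; print(s['clock'],s['eef_pos'],s['tcp_rot'],s['contact_force'],s['opening'])
E
```

```text
13.0833 [604.15736241  67.4590935   14.8117916 ] [-3.14152992e+00 -1.62142762e-03 -3.01849943e+00] [ 0.68897806 -0.36454196 -1.06992061] 0.5104869552621982
```

View pics/w19.png

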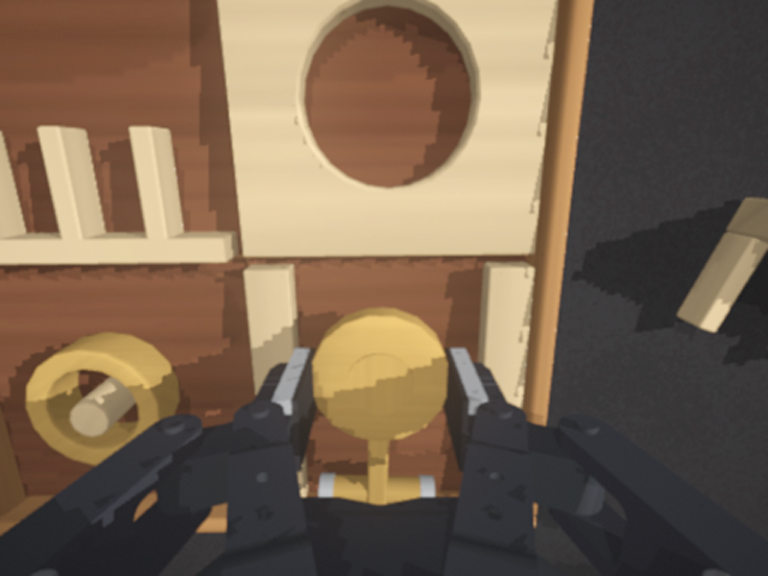

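Shift about 4 mm to +y to centre in the trough, and lower until the key is just above the floor.

Call:
servo_tool:
  rows:
    - [[0, 0.4, 0], 0, 3.9]
    - [[0, 0, -0.7], 0, 3.9]
    - [[0, 0, -0.5], 0, 3.9]
    - [[0, 0, 0], 0, 3.9]

```text
clock: 13.47
eef_pos: [604.2, 72.5, 2.4]
tcp_rot: [-3.142, -0.001, -3.017]
contact_force: [-0.6, 1.1, -0.0]
opening: 0.509
```

```bash
python3 - <<'E'
from tips import *
import pickle
f=grab('wrist'); save('w20',f['frame'],1.5); s=f['s']; print(s['clock'],s['eef_pos'],s['tcp_rot'],s['contact_force'],s['opening'])
E
```

```text
13.4667 [604.15436172  72.54292766   2.43456522] [-3.14158316e+00 -9.39997771e-04 -3.01676001e+00] [-0.64078227  1.05614178 -0.04217573] 0.5093819334180133
```

View pics/w20.png

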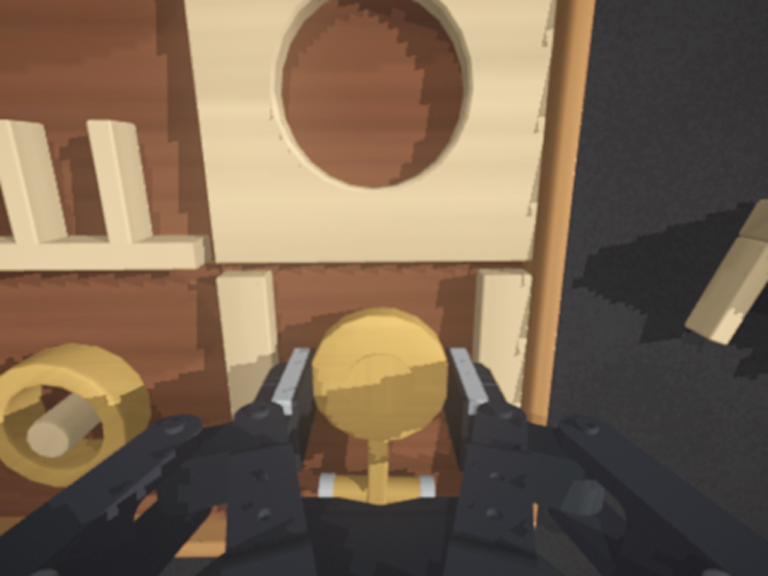

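Centred now: cheek edges at 276 and 477, cup at 380. Release.

Call:
servo_tool:
  rows:
    - [[0, 0, -0.15], 0, 3.9]
    - [[0, 0, 0], 0, 4.9]
    - [[0, 0, 0], 0, 5.2]
    - [[0, 0, 0], 0, 5.4]
    - [[0, 0, 0], 0, 5.4]

```text
clock: 13.93
eef_pos: [604.9, 72.4, 1.8]
tcp_rot: [-3.141, 0.0, -3.017]
contact_force: [0.6, -1.5, -1.0]
opening: 0.629
```

Call:
servo_tool:
  rows:
    - [[0, 0, 0.6], 0, 5.4]
    - [[0, 0, 1.0], 0, 5.4]
    - [[0, 0, 4], 0, 6]
    - [[0, 0, 4], 0, 6]
    - [[0, 0, 0], 0, 6]

```text
clock: 14.35
eef_pos: [609.5, 73.1, 105.9]
tcp_rot: [3.142, 0.011, -3.017]
contact_force: [1.6, -0.7, 0.4]
opening: 0.701
```

```bash
python3 - <<'E'
from tips import *
import pickle
f=grab('wrist'); save('w21',f['frame'],1.5); pickle.dump(f,open('w21.pkl','wb')); s=f['s']; print(s['clock'],s['eef_pos'],s['tcp_rot'],s['contact_force'],s['opening'])
f=grab('top'); save('t21',f['frame'][110:225,185:300],5)
E
```

```text
14.35 [609.51895176  73.14010123 105.94386253] [ 3.14156764  0.01125126 -3.01706334] [ 1.62462769 -0.70218548  0.35126139] 0.7010253965324894
```

View pics/w21.png

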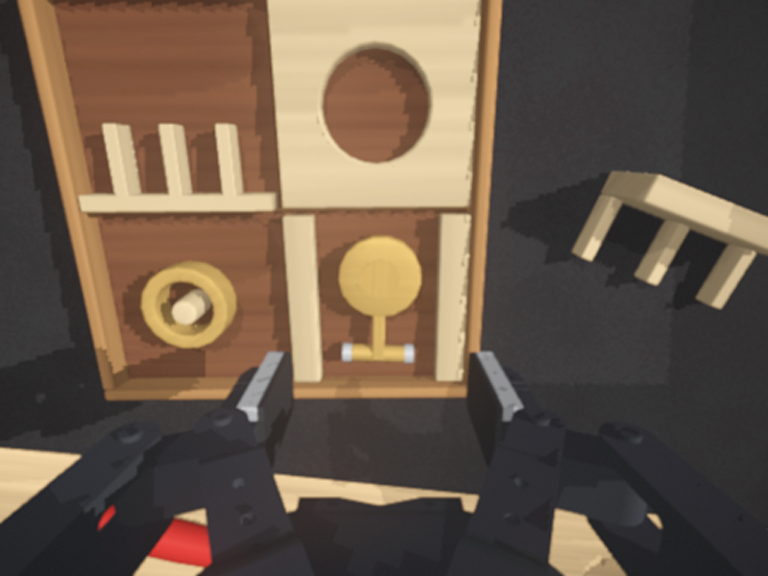

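The key lies flat in the trough, cup (380,277), tube (378,352). Next, the cap.

Call:
servo_tool:
  rows:
    - [[-3.0, 2.4, 0], 0, 6.5]
    - [[-3.0, 2.4, 0], 0, 6.5]
    - [[-3.0, 2.4, 0], 0, 6.5]
    - [[-3.0, 2.4, 0], 0, 6.5]
    - [[-3.0, 2.4, 0], 0, 6.5]

```text
clock: 14.87
eef_pos: [452.4, 192.9, 97.0]
tcp_rot: [-3.141, -0.002, -3.018]
contact_force: [-0.0, 0.0, -0.5]
opening: 0.758
```

Call:
servo_tool:
  rows:
    - [[-2.5, 1.2, 0], 0, 6.5]
    - [[0, 0, 0], 0, 6.5]
    - [[0, 0, 0], 0, 6.5]

```text
clock: 15.12
eef_pos: [428.0, 204.8, 97.2]
tcp_rot: [-3.141, -0.001, -3.015]
contact_force: [1.0, -0.3, 0.6]
opening: 0.756
```

```bash
cat > capm.py <<'E'
from tips import *
import sys,pickle
n=sys.argv[1]
f=grab('wrist'); save(n,f['frame'],1.5); pickle.dump(f,open(n+'.pkl','wb')); s=f['s']; print(s['clock'],s['eef_pos'].round(1),s['tcp_rot'].round(3),s['contact_force'].round(1),s['opening'])
C=cloud(f); hsv=cv2.cvtColor(f['frame'],cv2.COLOR_RGB2HSV)
m=(hsv[...,0]>10)&(hsv[...,0]<30)&(hsv[...,1]>100)&(C[...,2]>34)&(C[...,2]<50)
n_,lab,st,ce=cv2.connectedComponentsWithStats(m.astype(np.uint8))
for i in range(1,n_):
    if st[i,4]>150: P=C[lab==i]; print(st[i],ce[i].round(0),np.percentile(P[:,2],[5,95]).round(1),cv2.minEnclosingCircle(P[:,:2].astype(np.float32)))
E
python3 capm.py w22
```

```text
15.1167 [428.  204.8  97.2] [-3.141e+00 -1.000e-03 -3.015e+00] [ 1.  -0.3  0.6] 0.7562183377194084
[ 289  142   42   40 1281] [310. 162.] [36.6 42.5] ((393.98797607421875, 243.07461547851562), 15.26479434967041)
```

View pics/w22.png

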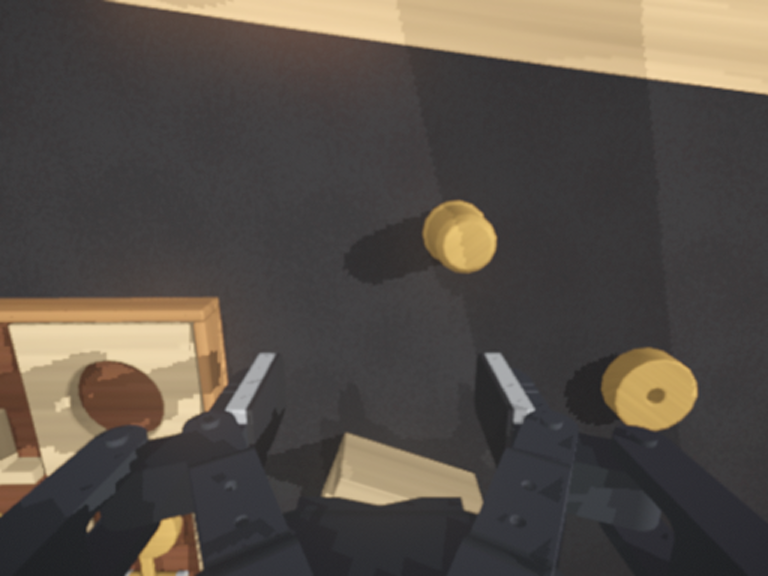

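The cap is at (460,237) px → (394, 243). The narrow ring at (648,390) and the three-tooth comb are clear of the jaws.

Call:
servo_tool:
  rows:
    - [[-1.7, 1.9, 0], 0, 6]
    - [[-1.7, 1.9, 0], 0, 6]
    - [[0, 0, -2.5], 0, 6]
    - [[0, 0, -2.5], 0, 6]
    - [[0, 0, 0], 0, 6]

```text
clock: 15.58
eef_pos: [394.4, 241.1, 44.5]
tcp_rot: [-3.139, -0.005, -3.017]
contact_force: [-0.4, -1.2, -0.5]
opening: 0.7
```

```bash
python3 capm.py w23
```

```text
15.5833 [394.4 241.1  44.5] [-3.139 -0.005 -3.017] [-0.4 -1.2 -0.5] 0.7001117567959911
[ 231  202   50   47 1823] [256. 225.] [36.2 42.4] ((393.4587097167969, 242.8767547607422), 14.868282318115234)
```

View pics/w23.png

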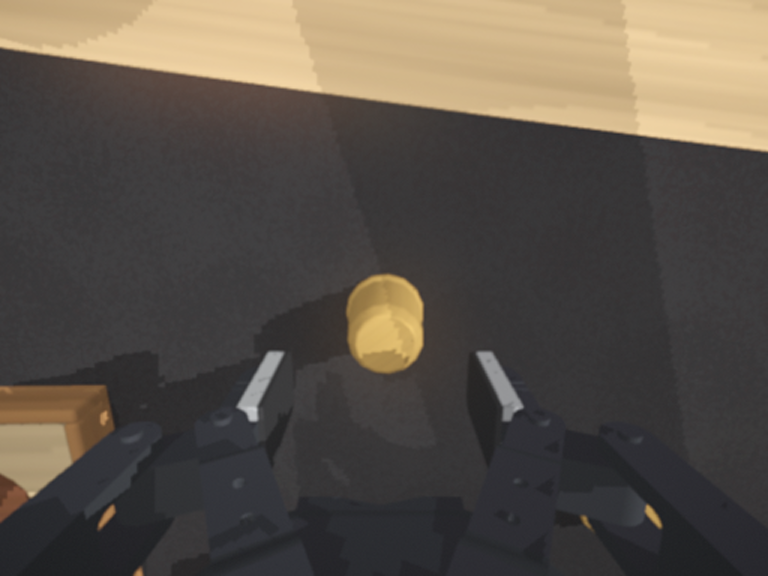

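Call:
servo_tool:
  rows:
    - [[-0.1, 0.2, -2.5], 0, 6]
    - [[0, 0, -1.8], 0, 6]
    - [[0, 0, 0], 0, 5]
    - [[0, 0, 0], 0, 2.6]
    - [[0, 0, 0], 0, 2.6]

```text
clock: 16.05
eef_pos: [395.7, 244.6, 6.0]
tcp_rot: [3.141, 0.001, -3.018]
contact_force: [-1.8, -2.3, 3.5]
opening: 0.344
```

Call:
servo_tool:
  rows:
    - [[0, 0, 0], 0, 2.6]
    - [[0, 0, 0], 0, 2.6]
    - [[0, 0, 0], 0, 2.6]
    - [[0, 0, 0], 0, 2.6]

```text
clock: 16.38
eef_pos: [395.8, 244.9, 5.9]
tcp_rot: [3.141, 0.002, -3.017]
contact_force: [0.2, -2.6, 8.0]
opening: 0.341
```

```bash
python3 capm.py w24
```

```text
16.3833 [395.8 244.9   5.9] [ 3.141e+00  2.000e-03 -3.017e+00] [ 0.2 -2.6  8. ] 0.3409119422889505
[ 222  224   64   60 2909] [253. 254.] [36.  42.3] ((393.5239562988281, 245.00450134277344), 15.444496154785156)
```

View pics/w24.png

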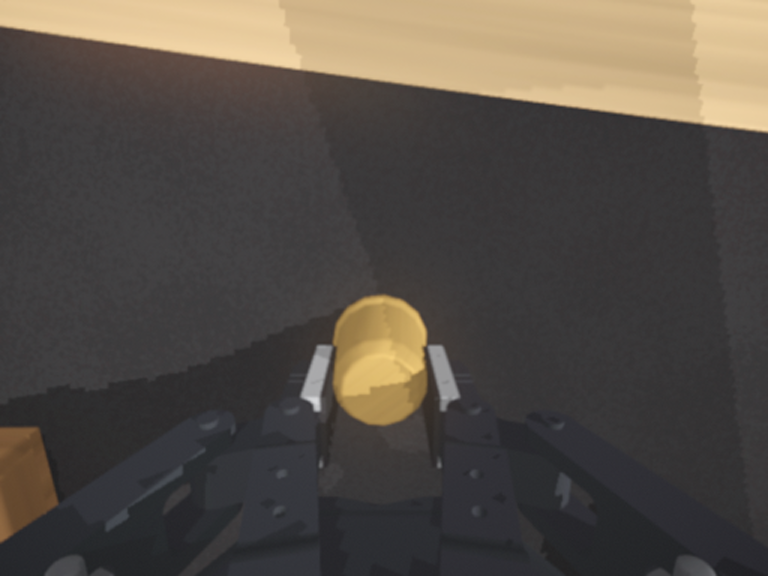

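Cap gripped (0.341). Lift and carry to the well at about (518.4, 60).

Call:
servo_tool:
  rows:
    - [[0, 0, 2.5], 0, 2.6]
    - [[0, 0, 3.0], 0, 2.6]
    - [[2.1, -3.1, 0.7], 0, 2.6]
    - [[2.1, -3.1, 0], 0, 2.6]
    - [[2.1, -3.1, 0], 0, 2.6]

```text
clock: 16.85
eef_pos: [459.1, 151.2, 68.4]
tcp_rot: [3.141, 0.003, -3.015]
contact_force: [1.5, 0.0, -1.0]
opening: 0.347
```

Call:
servo_tool:
  rows:
    - [[2.1, -3.1, 0], 0, 2.6]
    - [[2.1, -3.1, 0], 0, 2.6]
    - [[2.0, -3.0, 0], 0, 2.6]
    - [[0, 0, 0], 0, 2.6]
    - [[0, 0, 0], 0, 2.6]

```text
clock: 17.27
eef_pos: [520.8, 58.0, 67.2]
tcp_rot: [-3.142, 0.001, -3.02]
contact_force: [-0.9, 0.5, 0.3]
opening: 0.343
```

```bash
python3 capm.py w25
```

```text
17.2667 [520.8  58.   67.2] [-3.142e+00  1.000e-03 -3.020e+00] [-0.9  0.5  0.3] 0.3430145134916968
```

View pics/w25.png

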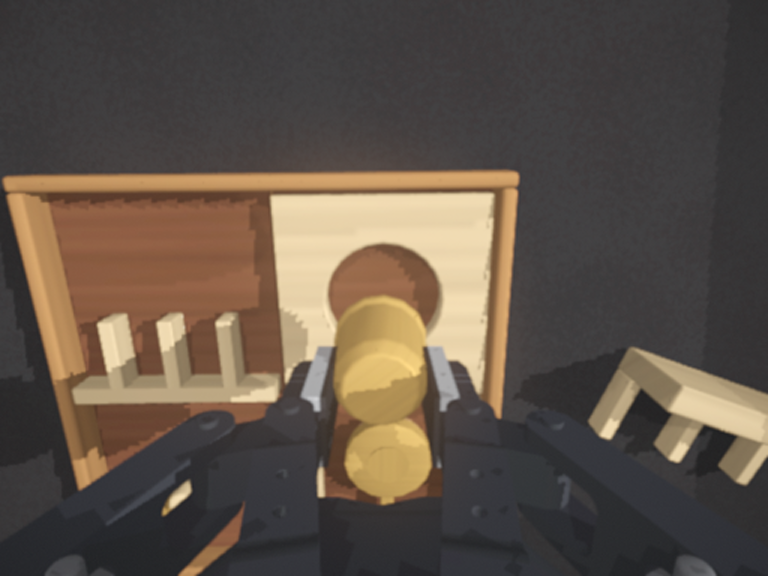

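```bash
python3 - <<'E'
from h import *
import pickle
f=pickle.load(open('w25.pkl','rb')); q=lambda u,v,z: plane(f,[(u/1.5,v/1.5)],z)[0].round(1)
print(q(327,298,20),q(443,298,20),q(384,243,20)); t=q(384,243,20)
print('cap top', q(380,385,67.2-5.9+42), q(333,385,103.3),q(428,385,103.3))
E
```

```text
[518.9  32.6  20. ] [512.2  87.8  20. ] [489.1  56.5  20. ]
cap top [516.3  57.8 103.3] [518.   43.9 103.3] [514.6  72.1 103.3]
```

The well centre is at (516.9, 60.2) and the cap at about (517, 58). Lowering.

Call:
servo_tool:
  rows:
    - [[0, 0.2, -2.0], 0, 2.6]
    - [[0, 0, -1.5], 0, 2.6]
    - [[0, 0, -1.0], 0, 2.6]
    - [[0, 0, 0], 0, 2.6]
    - [[0, 0, 0], 0, 2.6]

```text
clock: 17.73
eef_pos: [518.9, 62.2, 21.5]
tcp_rot: [3.142, -0.001, -3.016]
contact_force: [0.3, -0.3, -1.1]
opening: 0.342
```

```bash
python3 capm.py w26
```

```text
17.7333 [518.9  62.2  21.5] [ 3.142e+00 -1.000e-03 -3.016e+00] [ 0.3 -0.3 -1.1] 0.34173718203739223
[223 211  62  35 784] [253. 223.] [35.  49.4] ((511.43927001953125, 61.68572998046875), 15.053372383117676)
```

View pics/w26.png

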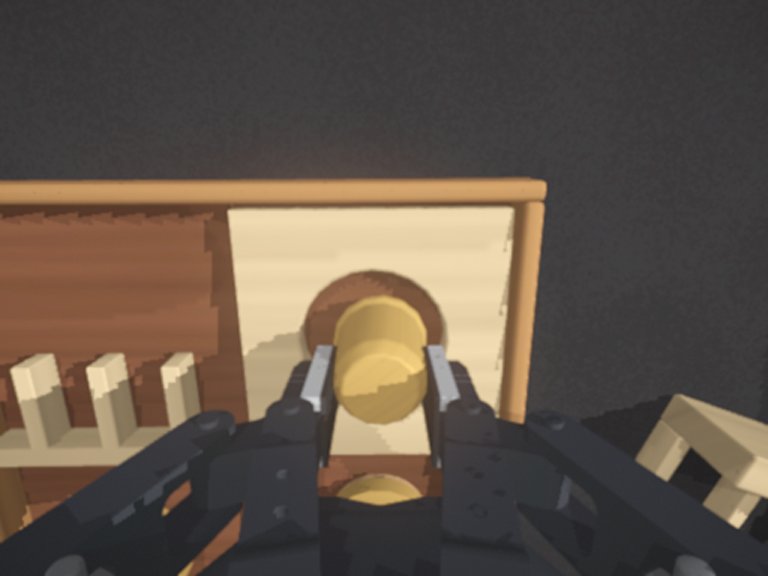

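Centred in the well. Lower the last few mm and release.

Call:
servo_tool:
  rows:
    - [[0, -0.1, -0.4], 0, 2.6]
    - [[0, 0, 0], 0, 2.6]
    - [[0, 0, 0], 0, 4.5]
    - [[0, 0, 0], 0, 4.5]
    - [[0, 0, 0], 0, 4.5]

```text
clock: 18.2
eef_pos: [520.0, 60.5, 18.0]
tcp_rot: [-3.142, 0.001, -3.017]
contact_force: [-0.0, -0.6, 0.0]
opening: 0.526
```

Call:
servo_tool:
  rows:
    - [[0, 0, 2], 0, 5]
    - [[0, 0, 4], 0, 5]
    - [[0, 0, 3], 0, 6]
    - [[0, 0, 0], 0, 6]

```text
clock: 18.53
eef_pos: [523.4, 60.9, 113.3]
tcp_rot: [-3.141, 0.009, -3.017]
contact_force: [1.4, 0.7, 0.8]
opening: 0.704
```

```bash
python3 capm.py w27
```

```text
18.5333 [523.4  60.9 113.3] [-3.141  0.009 -3.017] [1.4 0.7 0.8] 0.7043853658802464
[234 168  38  40 430] [253. 181.] [35.9 49.7] ((517.7584838867188, 60.18817138671875), 15.348337173461914)
```

View pics/w27.png

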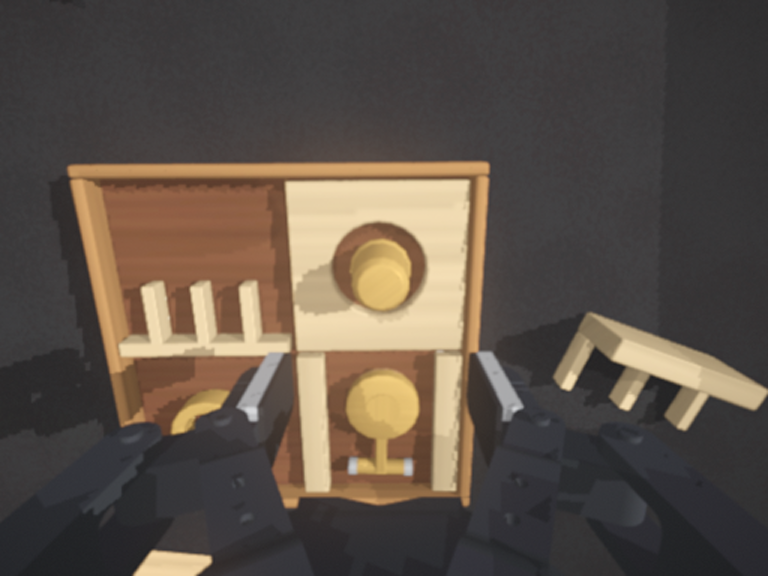

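The cap stands upright in the well at (380,275). Now the comb, turning the jaws to yaw 48.4° on the way.

Call:
servo_tool:
  rows:
    - [[-0.6, -1.6, 0], -0.121, 6]
    - [[-0.6, -1.6, 0], -0.121, 6]
    - [[-0.6, -1.6, 0], -0.121, 6]
    - [[-0.6, -1.6, 0], -0.121, 6]
    - [[-0.6, -1.6, 0], -0.121, 6]

```text
clock: 19.0
eef_pos: [488.6, -20.1, 106.8]
tcp_rot: [-3.141, -0.001, 2.655]
contact_force: [0.2, -0.1, 0.7]
opening: 0.703
```

Call:
servo_tool:
  rows:
    - [[-0.6, -1.6, 0], -0.121, 6]
    - [[-0.6, -1.6, 0], -0.121, 6]
    - [[-0.6, -1.6, 0], -0.121, 6]
    - [[-0.6, -1.6, 0], -0.121, 6]
    - [[-0.6, -1.6, 0], -0.121, 6]

```text
clock: 19.42
eef_pos: [458.7, -100.1, 106.8]
tcp_rot: [-3.14, -0.001, 2.05]
contact_force: [0.2, 0.1, 0.1]
opening: 0.702
```

Call:
servo_tool:
  rows:
    - [[-0.6, -1.6, 0], -0.121, 6]
    - [[-0.6, -1.6, 0], -0.121, 6]
    - [[-0.6, -1.6, 0], -0.121, 6]
    - [[-0.6, -1.6, 0], -0.121, 6]
    - [[-0.6, -1.6, 0], -0.121, 6]

```text
clock: 19.83
eef_pos: [428.7, -180.0, 106.9]
tcp_rot: [-3.14, -0.0, 1.445]
contact_force: [-0.2, 0.1, -0.9]
opening: 0.703
```

Call:
servo_tool:
  rows:
    - [[-0.6, -1.6, 0], -0.121, 6]
    - [[-0.6, -1.6, 0], -0.121, 6]
    - [[-0.6, -1.6, 0], -0.121, 6]
    - [[0, 0, 0], -0.121, 6]
    - [[0, 0, 0], -0.121, 6]

```text
clock: 20.25
eef_pos: [410.7, -228.1, 106.8]
tcp_rot: [-3.14, 0.0, 0.838]
contact_force: [-0.2, -0.5, -0.6]
opening: 0.697
```

Call:
servo_tool:
  rows:
    - [[0, 0, 0], 0, 4.5]
    - [[0, 0, 0], 0, 4.5]

```text
clock: 20.42
eef_pos: [411.2, -227.3, 107.1]
tcp_rot: [-3.14, 0.0, 0.85]
contact_force: [-0.3, 0.4, 0.1]
opening: 0.525
```

```bash
cat > combm.py <<'E'
from tips import *
import sys,pickle
n=sys.argv[1]; lo,hi=float(sys.argv[2]),float(sys.argv[3])
f=grab('wrist'); save(n,f['frame'],1.5); pickle.dump(f,open(n+'.pkl','wb')); s=f['s']; print(s['clock'],s['eef_pos'].round(1),s['tcp_rot'].round(3),s['contact_force'].round(1),s['opening'])
C=cloud(f); hsv=cv2.cvtColor(f['frame'],cv2.COLOR_RGB2HSV)
m=(hsv[...,0]>10)&(hsv[...,0]<30)&(hsv[...,1]>50)&(hsv[...,2]>60)&(C[...,2]>lo)&(C[...,2]<hi)
n_,lab,st,ce=cv2.connectedComponentsWithStats(m.astype(np.uint8))
for i in range(1,n_):
    if st[i,4]>200: P=C[lab==i]; print(st[i],ce[i].round(0),np.percentile(P[:,2],[5,95]).round(1),cv2.minAreaRect(P[:,:2].astype(np.float32)))
E
python3 combm.py w28 40 50
```

```text
20.4167 [ 411.2 -227.3  107.1] [-3.14  0.    0.85] [-0.3  0.4  0.1] 0.5250720258278113
[ 263  183   20  106 1816] [272. 235.] [42.7 44.9] ((403.82928466796875, -260.73382568359375), (91.90814971923828, 14.064745903015137), 48.297603607177734)
```

View pics/w28.png

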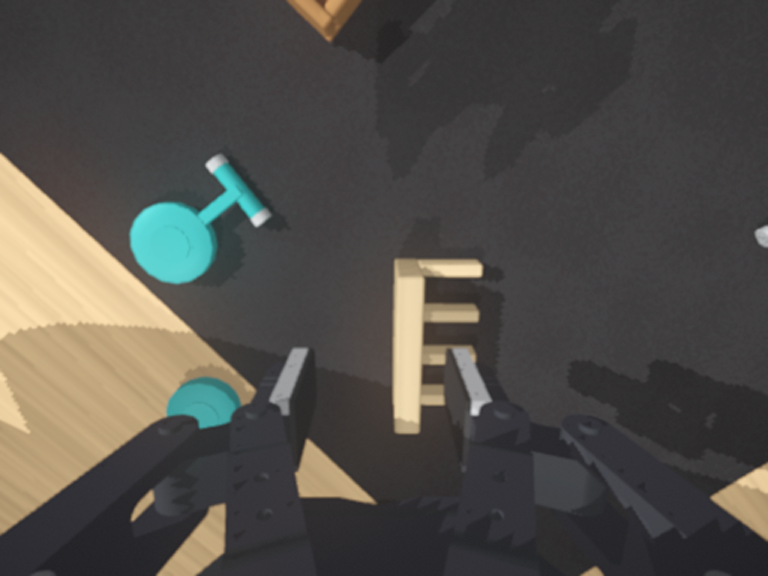

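Four teeth confirmed. The bar centre is (403.8, -260.7) at 48.3°, and the jaws are at 48.7°. Moving over it and down.

Call:
servo_tool:
  rows:
    - [[-0.4, -1.7, 0], 0, 4.5]
    - [[-0.3, -1.6, 0], 0, 4.5]
    - [[0, 0, -2.0], 0, 4.5]
    - [[0, 0, -2.0], 0, 4.5]
    - [[0, 0, 0], 0, 4.5]

```text
clock: 20.88
eef_pos: [402.8, -259.3, 64.9]
tcp_rot: [-3.137, 0.001, 0.849]
contact_force: [-1.7, 1.3, 0.1]
opening: 0.53
```

```bash
python3 combm.py w29 40 50
```

```text
20.8833 [ 402.8 -259.3   64.9] [-3.137e+00  1.000e-03  8.490e-01] [-1.7  1.3  0.1] 0.5301685485830822
[ 243  155   23  133 2863] [254. 219.] [42.8 44.9] ((403.8164367675781, -260.8210754394531), (91.66464233398438, 14.019302368164062), 48.315284729003906)
```

View pics/w29.png

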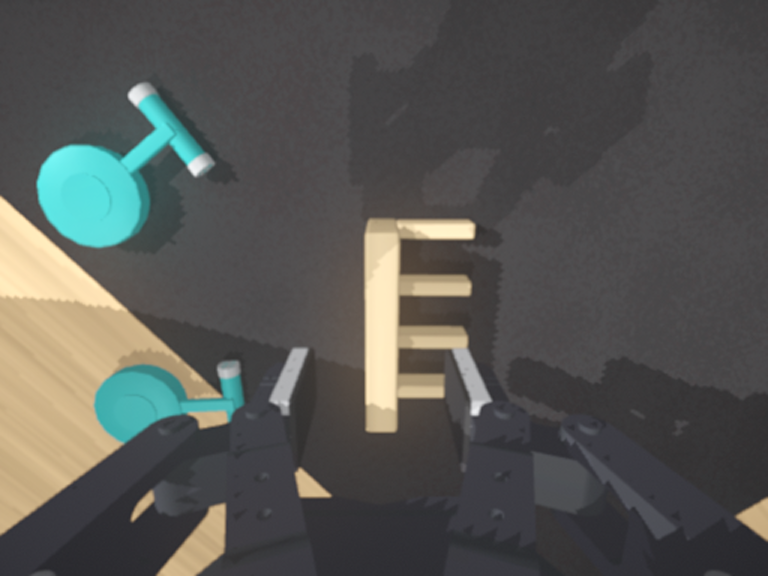

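Call:
servo_tool:
  rows:
    - [[0.1, -0.1, -2.5], 0, 4.5]
    - [[0, 0, -2.0], 0, 4.5]
    - [[0, 0, -1.0], 0, 4.5]
    - [[0, 0, 0], 0, 4.5]

```text
clock: 21.27
eef_pos: [404.9, -260.7, 11.7]
tcp_rot: [-3.139, 0.0, 0.848]
contact_force: [-0.2, 0.5, 0.7]
opening: 0.528
```

```bash
python3 combm.py w30 36 50; python3 - <<'E'
from tips import *
import pickle
f=pickle.load(open('w30.pkl','rb')); Q,W,mm=tips(f)
for z in range(-36,12,3):
    k=mm&(abs(Q[:,2]-z)<1.5); print(z,k.sum(),end=' | ')
E
```

```text
21.2667 [ 404.9 -260.7   11.7] [-3.139  0.     0.848] [-0.2  0.5  0.7] 0.5282566065988666
[ 233  173   32  163 4386] [248. 251.] [42.6 44.8] ((406.7985534667969, -257.60107421875), (83.19400787353516, 14.071491241455078), 48.43189239501953)
-36 251 | -33 244 | -30 226 | -27 208 | -24 198 | -21 151 | -18 79 | -15 34 | -12 0 | -9 0 | -6 0 | -3 0 | 0 0 | 3 0 | 6 0 | 9 362 |
```

View pics/w30.png

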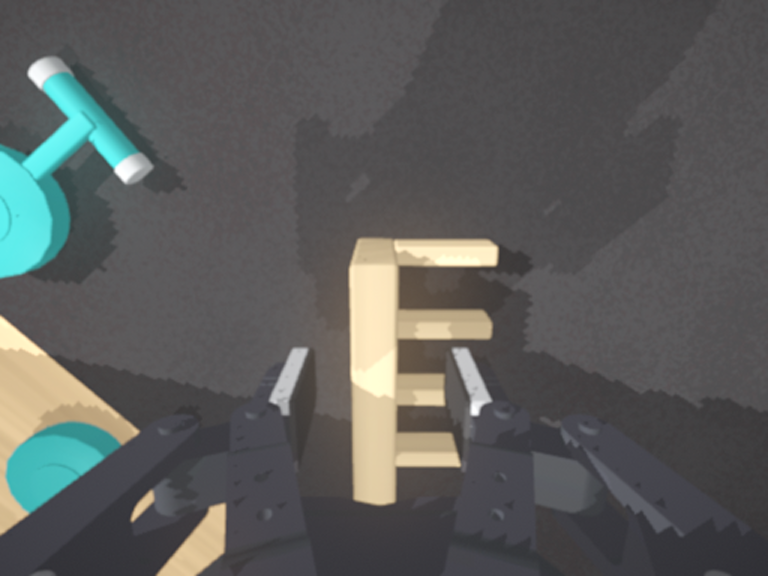

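Call:
servo_tool:
  rows:
    - [[0, 0, 0], 0, 2.0]
    - [[0, 0, 0], 0, 0.8]
    - [[0, 0, 0], 0, 0.8]
    - [[0, 0, 0], 0, 0.8]
    - [[0, 0, 0], 0, 0.8]
  squeeze: 50

```text
clock: 21.73
eef_pos: [406.5, -261.9, 14.0]
tcp_rot: [3.14, -0.0, 0.846]
contact_force: [-0.1, -0.2, 5.4]
opening: 0.152
```

Call:
servo_tool:
  rows:
    - [[0, 0, 0], 0, 0.8]
    - [[0, 0, 0], 0, 0.8]

```text
clock: 21.9
eef_pos: [406.5, -261.9, 14.0]
tcp_rot: [3.14, -0.0, 0.846]
contact_force: [-0.2, 0.5, 5.9]
opening: 0.152
```

```bash
python3 combm.py w31 36 50
```

```text
21.9 [ 406.5 -261.9   14. ] [ 3.14  -0.     0.846] [-0.2  0.5  5.9] 0.1519128660032087
[ 237  172   33  164 4365] [253. 247.] [42.6 44.9] ((408.9568176269531, -260.9454345703125), (85.18653869628906, 14.98212718963623), 48.868473052978516)
```

View pics/w31.png

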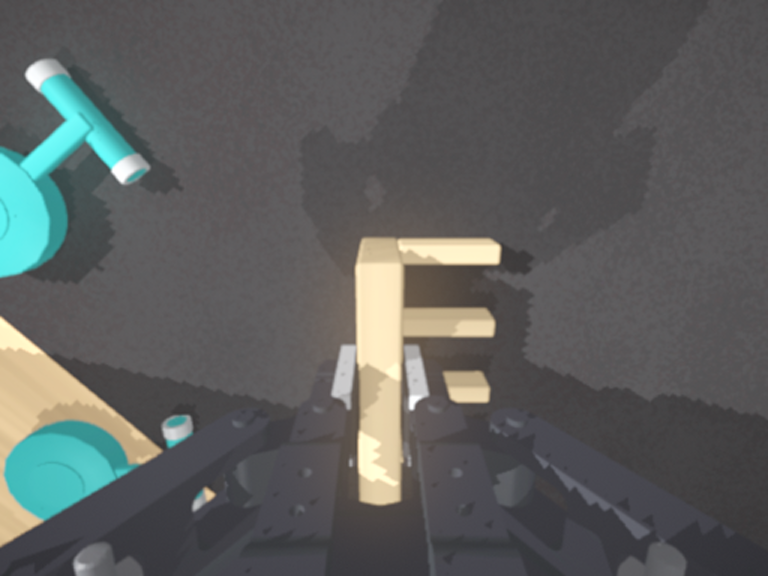

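Gripped at 0.152. Lift, turn by +0.856 rad and carry it over the fins.

Call:
servo_tool:
  rows:
    - [[0, 0, 1.5], 0, 0.8]
    - [[0, 0, 2.5], 0, 0.8]
    - [[0, 0, 2.0], 0, 0.8]
    - [[1.4, 2.7, 0], 0.107, 0.8]
    - [[1.4, 2.7, 0], 0.107, 0.8]

```text
clock: 22.37
eef_pos: [435.1, -208.4, 75.0]
tcp_rot: [3.137, -0.0, 1.062]
contact_force: [-0.0, -0.2, -0.6]
opening: 0.151
```

Call:
servo_tool:
  rows:
    - [[1.4, 2.7, 0], 0.107, 0.8]
    - [[1.4, 2.7, 0], 0.107, 0.8]
    - [[1.4, 2.7, 0], 0.107, 0.8]
    - [[1.4, 2.7, 0], 0.107, 0.8]
    - [[1.4, 2.7, 0], 0.107, 0.8]

```text
clock: 22.78
eef_pos: [504.6, -71.1, 73.6]
tcp_rot: [3.14, 0.0, 1.601]
contact_force: [0.2, -0.4, 0.2]
opening: 0.149
```

Call:
servo_tool:
  rows:
    - [[1.4, 2.5, 0], 0.107, 0.8]
    - [[0, 0, 0], 0, 0.8]
    - [[0, 0, 0], 0, 0.8]

```text
clock: 23.03
eef_pos: [518.6, -46.3, 73.4]
tcp_rot: [3.14, 0.0, 1.705]
contact_force: [-0.7, -0.0, -0.6]
opening: 0.149
```

```bash
python3 combm.py w32 85 105; python3 - <<'E'
from h import *
f=grab('scene'); save('s32',f['frame'][170:265,200:325],6)
E
```

```text
23.0333 [518.6 -46.3  73.4] [3.14  0.    1.705] [-0.7 -0.  -0.6] 0.1494358896713423
[ 237  167   32  169 4835] [252. 249.] [101.4 104.3] ((520.943603515625, -45.409271240234375), (14.927133560180664, 85.24028778076172), 7.5744194984436035)
```

View pics/w32.png

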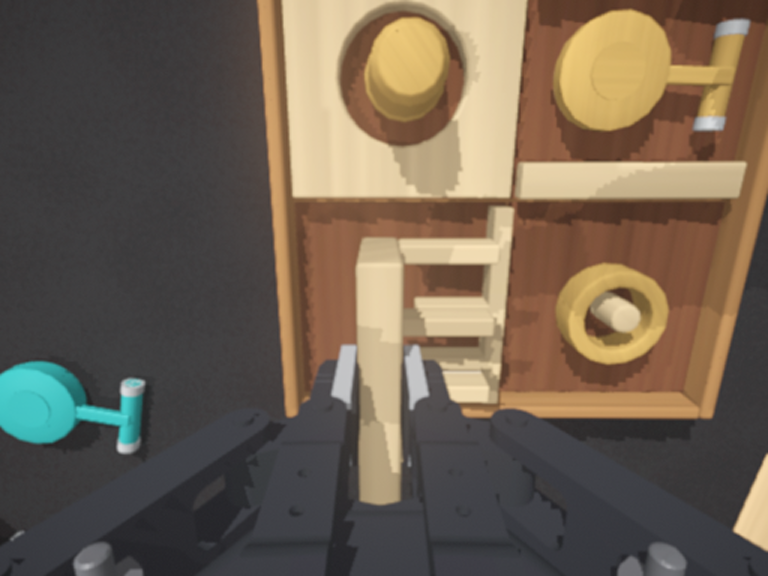

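View pics/s32.png

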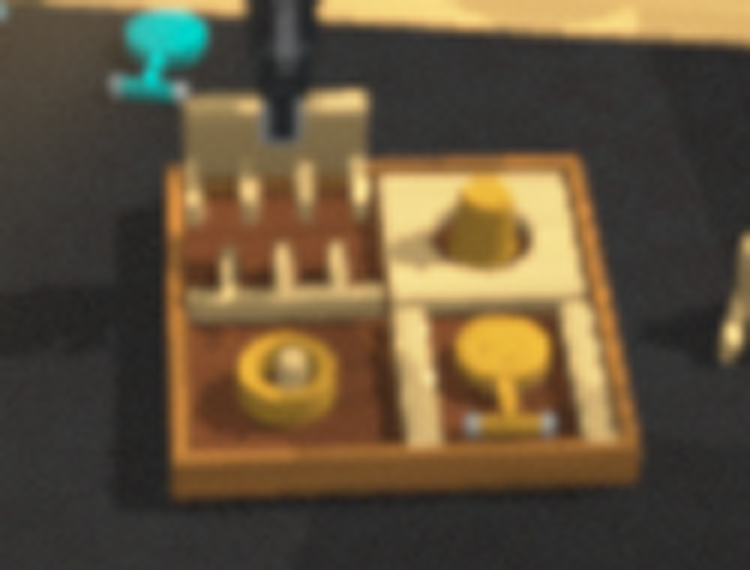

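```bash
python3 - <<'E'
from h import *
import pickle
f=pickle.load(open('w32.pkl','rb')); C=cloud(f); s=f['s']
a=np.radians(7.5); ex=np.array([np.cos(a),np.sin(a)]); ey=np.array([-ex[1],ex[0]])
def prof(C,zlo,zhi,x0,x1,o=np.array([518.6,-46.3])):
    d=C[...,:2]-o; X=d@ex; Y=d@ey
    m=(C[...,2]>zlo)&(C[...,2]<zhi)&(X>x0)&(X<x1)&(abs(Y)<60)
    return Y[m],X[m]
for nm,zl,zh,x0,x1 in [('teeth',69,76,12,36),('fins',22,27,20,48),('lowbar x',15,27,54,75)]:
    Y,X=prof(C,zl,zh,x0,x1); h,e=np.histogram(Y,np.arange(-60,62,2)); print(nm,[(int(b),int(c)) for b,c in zip(e,h) if c>8],len(Y))
Y,X=prof(C,22,27,10,60)
k=(Y>-20)&(Y<30); h,e=np.histogram(X[k],np.arange(10,62,2)); print('fin X',[(int(b),int(c)) for b,c in zip(e,h)])
# before-comb views
for n in ['w27','w21','w8','w11']:
    g=pickle.load(open(n+'.pkl','rb')); C=cloud(g)
    Y,X=prof(C,22,27,18,48); h,e=np.histogram(Y,np.arange(-40,42,1)); print(n,[(int(b),int(c)) for b,c in zip(e,h) if c>15])
E
```

```text
teeth [(-20, 25), (-18, 30), (-16, 39), (-14, 54), (8, 130), (10, 140), (12, 154), (14, 127), (34, 9), (36, 169), (38, 159), (40, 163), (42, 102)] 1302
fins [(-56, 9), (-32, 29), (-30, 44), (-28, 57), (-26, 84), (2, 106)] 345
lowbar x [(-58, 17), (-56, 30), (-54, 134), (-50, 18), (-48, 14), (-46, 11), (-44, 13), (-42, 14), (-40, 19), (-38, 21), (-36, 20), (-34, 28), (-32, 31), (-30, 29), (-28, 29), (-26, 43), (-24, 33), (-22, 35), (-20, 32), (-18, 33), (-16, 31), (-14, 27), (-12, 15), (-10, 14), (-8, 17), (-6, 15), (-4, 19), (-2, 29), (0, 27), (2, 44), (4, 33), (6, 37), (8, 37), (10, 36), (12, 40), (14, 39), (16, 39), (18, 39), (20, 40), (22, 37), (24, 19), (26, 18), (28, 18), (30, 17), (32, 18), (34, 40), (36, 41), (38, 44), (40, 44), (42, 43), (44, 45), (46, 41), (48, 50), (50, 16), (54, 37), (56, 76), (58, 77)] 1870
fin X [(10, 0), (12, 0), (14, 0), (16, 0), (18, 0), (20, 8), (22, 9), (24, 9), (26, 6), (28, 9), (30, 8), (32, 8), (34, 6), (36, 9), (38, 8), (40, 8), (42, 8), (44, 9), (46, 8), (48, 7), (50, 8), (52, 10), (54, 58), (56, 121), (58, 148)]
w27 [(-31, 26), (-30, 32), (-29, 39), (-28, 34), (-27, 30), (-26, 47), (-25, 44), (-3, 28), (-2, 39), (-1, 34), (0, 34), (1, 35), (2, 42), (3, 36), (24, 16), (25, 36), (26, 33), (27, 34), (28, 34), (29, 38), (30, 39), (31, 23)]
w21 [(-31, 42), (-30, 55), (-29, 44), (-28, 53), (-27, 57), (-26, 56), (-25, 58), (-3, 33), (-2, 56), (-1, 47), (0, 49), (1, 49), (2, 53), (3, 63), (25, 49), (26, 49), (27, 47), (28, 53), (29, 51), (30, 58), (31, 41)]
w8 [(-31, 47), (-30, 51), (-29, 50), (-28, 49), (-27, 52), (-26, 50), (-25, 37), (-4, 26), (-3, 57), (-2, 54), (-1, 56), (0, 55), (1, 55), (2, 55), (3, 27), (25, 60), (26, 58), (27, 58), (28, 65), (29, 56), (30, 57), (31, 28)]
w11 [(-31, 24), (-30, 27), (-29, 26), (-28, 31), (-27, 24), (-26, 30), (-25, 36), (25, 30), (26, 33), (27, 31), (28, 34), (29, 30), (30, 32), (31, 27)]
```

```bash
python3 - <<'E'
from h import *
import pickle
a=np.radians(7.5); ex=np.array([np.cos(a),np.sin(a)]); ey=np.array([-ex[1],ex[0]]); o=np.array([518.6,-46.3])
for n,zl,zh,y0,y1,r in [('w27',22,27,-4,5,(0,80)),('w21',22,27,-4,5,(0,80)),('w8',22,27,-4,5,(0,80)),('w32',69,76,9,15,(0,60)),('w32',100,106,20,34,(-20,20))]:
    C=cloud(pickle.load(open(n+'.pkl','rb'))); d=C[...,:2]-o; X=d@ex; Y=d@ey
    m=(C[...,2]>zl)&(C[...,2]<zh)&(Y>y0)&(Y<y1)&(X>r[0])&(X<r[1]); print(n,zl,np.percentile(X[m],[1,50,99]).round(1))
E
```

```text
w27 22 [20.8 41.8 62.6]
w21 22 [20.8 41.7 62.3]
w8 22 [21.  44.  62.8]
w32 69 [10.8 28.1 44.8]
w32 100 [-5.   1.8  8.7]
```

Along x the bar is exactly where it should be. Sideways the teeth need +2.5 mm. Shift and lower, with a check above the fins.

Call:
servo_tool:
  rows:
    - [[0, 0.25, -1.0], 0, 0.8]
    - [[0, 0, -1.5], 0, 0.8]
    - [[0, 0, 0], 0, 0.8]
    - [[0, 0, 0], 0, 0.8]

```text
clock: 23.47
eef_pos: [516.4, -45.6, 46.8]
tcp_rot: [-3.139, -0.001, 1.701]
contact_force: [-0.0, -0.4, 0.2]
opening: 0.152
```

```bash
python3 combm.py w33 65 85; python3 - <<'E'
from h import *
import pickle
f=pickle.load(open('w33.pkl','rb')); C=cloud(f); zb=f['s']['eef_pos'][2]-14
a=np.radians(7.5); ex=np.array([np.cos(a),np.sin(a)]); ey=np.array([-ex[1],ex[0]]); o=np.array([518.6,-46.3])
d=C[...,:2]-o; X=d@ex; Y=d@ey
m=(C[...,2]>zb+10)&(C[...,2]<zb+17)&(X>12)&(X<36)&(abs(Y)<50); h,e=np.histogram(Y[m],np.arange(-50,52,1)); print(zb,[(int(b),int(c)) for b,c in zip(e,h) if c>8])
E
```

```text
23.4667 [516.4 -45.6  46.8] [-3.139e+00 -1.000e-03  1.701e+00] [-0.  -0.4  0.2] 0.15219119483727256
[ 237  170   32  166 4829] [253. 250.] [75.5 77.8] ((518.8396606445312, -44.37602996826172), (14.791426658630371, 84.83981323242188), 7.369546890258789)
32.83051398706041 [(-19, 15), (-18, 19), (-17, 18), (-16, 22), (-15, 23), (-14, 31), (-13, 56), (9, 62), (10, 69), (11, 71), (12, 73), (13, 80), (14, 82), (15, 105), (36, 9), (37, 83), (38, 83), (39, 87), (40, 79), (41, 75), (42, 90), (43, 88)]
```

View pics/w33.png

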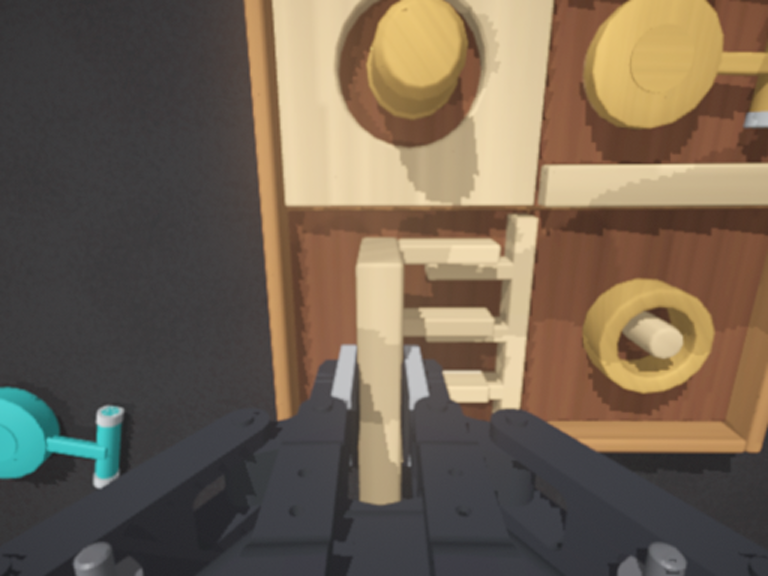

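Call:
servo_tool:
  rows:
    - [[0.1, 0.2, 0], 0, 0.8]
    - [[0, 0, -0.8], 0, 0.8]
    - [[0, 0, -0.8], 0, 0.8]
    - [[0, 0, -0.4], 0, 0.8]
    - [[0, 0, 0], 0, 0.8]

```text
clock: 23.93
eef_pos: [517.8, -42.9, 26.5]
tcp_rot: [-3.14, -0.0, 1.702]
contact_force: [0.2, -0.0, -1.0]
opening: 0.148
```

```bash
python3 combm.py w34 45 65; python3 - <<'E'
from h import *
f=grab('scene'); save('s34',f['frame'][170:265,200:325],6)
E
```

```text
23.9333 [517.8 -42.9  26.5] [-3.14  -0.     1.702] [ 0.2 -0.  -1. ] 0.1479274063475209
[ 244    0   73   68 4116] [280.  30.] [46.8 52.4] ((518.0170288085938, 57.915836334228516), (29.413816452026367, 24.55460548400879), 5.778763771057129)
[ 237  170   32  166 4815] [253. 250.] [55.1 57.4] ((520.2347412109375, -42.08830261230469), (14.763691902160645, 85.67008209228516), 7.460873603820801)
```

View pics/w34.png

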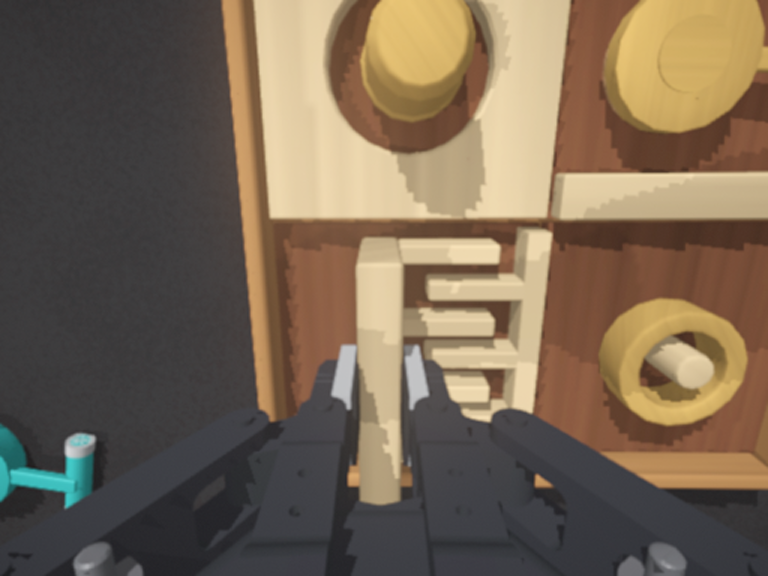

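View pics/s34.png

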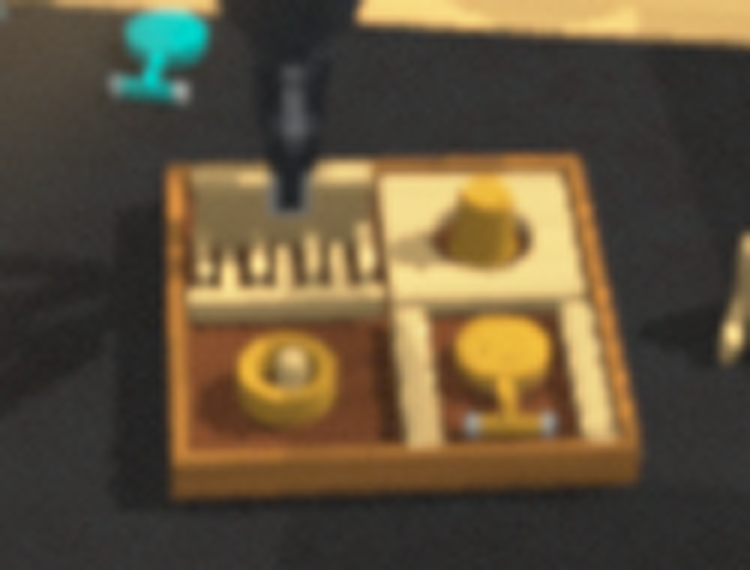

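The teeth interleave evenly with the fins, with the bottom about 2.5 mm above the floor. Lower a touch and release.

Call:
servo_tool:
  rows:
    - [[0, 0, -0.2], 0, 0.8]
    - [[0, 0, 0], 0, 0.8]
    - [[0, 0, 0], 0, 3.0]
    - [[0, 0, 0], 0, 3.0]
    - [[0, 0, 0], 0, 3.0]

```text
clock: 24.45
eef_pos: [518.9, -43.0, 25.9]
tcp_rot: [3.141, 0.0, 1.702]
contact_force: [0.7, -0.5, -0.5]
opening: 0.353
```

Call:
servo_tool:
  rows:
    - [[0, 0, 1.5], 0, 3.2]
    - [[0, 0, 3], 0, 3.2]
    - [[0, 0, 4], 0, 4]
    - [[0, 0, 4], 0, 5]
    - [[0, 0, 0], 0, 5]

```text
clock: 24.87
eef_pos: [523.0, -43.4, 157.9]
tcp_rot: [3.131, 0.002, 1.702]
contact_force: [1.2, 0.4, 0.6]
opening: 0.586
```

```bash
python3 combm.py w35 45 65
```

```text
24.8667 [523.  -43.4 157.9] [3.131e+00 2.000e-03 1.702e+00] [1.2 0.4 0.6] 0.5859701004457671
[ 241   46   36   38 1069] [259.  65.] [46.5 52.3] ((517.6556396484375, 60.81880187988281), (29.287174224853516, 28.600337982177734), 9.134360313415527)
[ 239  138   16   98 1505] [247. 186.] [52.8 55. ] ((520.9608764648438, -45.55328369140625), (13.779598236083984, 91.50662231445312), 7.458156585693359)
```

View pics/w35.png

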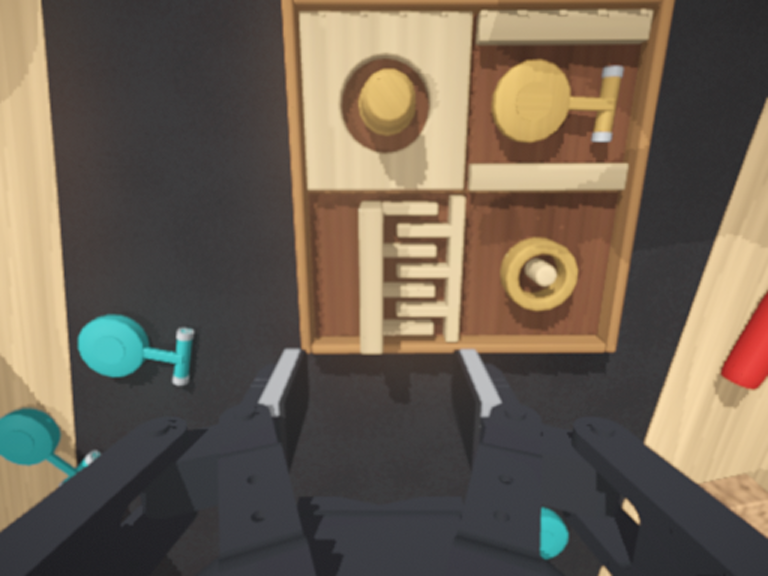

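All four parts are seated. The comb's top is at 54, which is floor 10 plus 44. Last I'll check heights and the decoys.

```bash
python3 - <<'E'
from h import *
import pickle
f=pickle.load(open('w35.pkl','rb')); C=cloud(f)
z=lambda u,v:np.nanmedian(C[int(v/1.5)-3:int(v/1.5)+4,int(u/1.5)-3:int(u/1.5)+4,2]).round(1)
print('cap',z(390,90),'cup',z(525,100),'tube',z(607,105),'ring L',z(513,275),'ring R',z(568,275),'floor',z(340,300),'tooth',z(415,250),'bar',z(371,220),z(371,330))
t=grab('top'); save('t35',t['frame'],1.5); print(r.sense()['contact_force'],r.sense()['clock'])
E
```

```text
cap 51.7 cup 24.7 tube 21.0 ring L 28.0 ring R 27.4 floor 10.1 tooth 23.3 bar 54.1 54.1
[-0.19551762  1.41316722 -0.52551363] 24.9667
```

View pics/t35.png

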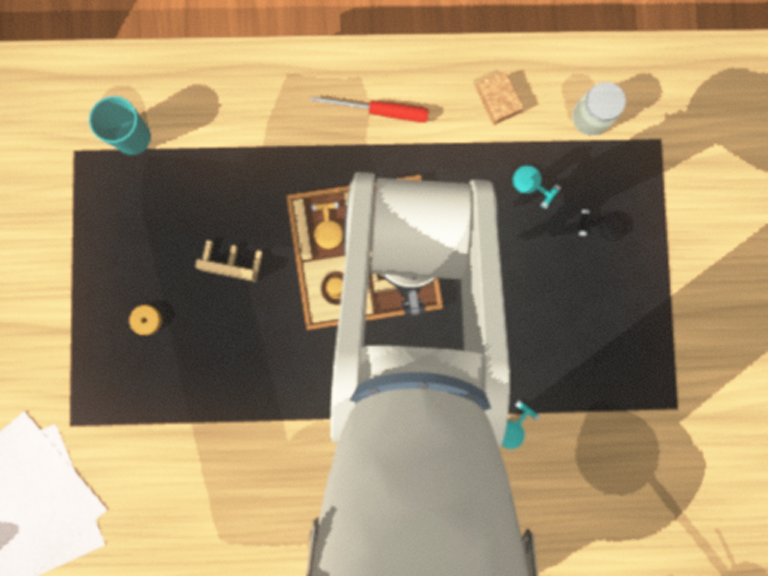

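Heights agree: cap 52, cup 24, ring 28, comb 54. The decoys at (145,320) and (228,262) haven't moved. Handing in.

```bash
python3 -c "
from rig import r
print(r.sense()['qvel'].round(3)); print(r.sign_off())"
```

```text
[ 0.002  0.045  0.041  0.002 -0.012 -0.   ]
the job is handed in; nothing more can be done
None
```

I put the wide-bore ring, the brass key, the cap and the four-tooth comb away in that order. The job was handed in at about 25 s of the 96 s allowed.

**Last checks:** the top of each part matched a part resting on the 10 mm tray floor:

| Part | Measured top (mm) | Expected (mm) |
|---|---|---|
| Ring | 27.4–28.0 | 28 |
| Key cup | 24.7 | 24 |
| Cap | 51.7 | 52 |
| Comb bar | 54.1 | 54 |

The pictures showed the post through the ring's bore and the key lying flat between the cheeks. The cap stood upright in the well, and the comb teeth sat between and alongside the fins. The narrow ring and the three-tooth comb had not moved, and the gripper was about 150 mm clear of everything.

**What disagreed or failed:**
- **First key grasp:** it was too high and slid up the cup, pressing with a measured 34 N, under the 40 N limit. I regripped lower.
- **Fingertip position:** the tips stood about 20 mm farther back than the interface text says, so I went by what I measured.
- **Camera agreement:** the top and wrist cameras differed by about 4 mm, so I placed parts by the wrist camera.
- **Final top view:** the arm hid part of the tray, so the seating checks rest on the wrist view.

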